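# Rack the washed plates and wipe down the drainer

## Robot

A 6-joint arm with a two-finger parallel gripper is mounted at the origin on the work surface. World frame = base frame: x ahead of the robot, y to its left, z up, the work surface at z = 0. Lengths are in m, angles in rad, forces in N, time in s.
With the tool pointing down it reaches from about 0.25 to 0.775 m from the base axis. Payload 4 kg.
Tool frame: the origin (TCP) lies where the fingers leave the gripper's body, on its centre line; the fingertips stand 97 mm ahead of it and the grasp point (between the pads) lies 78 mm ahead of it; z points along the fingers, y is the line along which they close (so a half turn about z gives the same grasp; the last joint's range is limited). The gripper opens to 94 mm and grips with 3 to 60 N. Pads are 16 mm wide; open, the fingers measure 119 mm over their backs; the gripper's body (75 mm by 177 mm) begins 78 mm behind the grasp point.
Start: joints at [1.138, 0.087, 1.371, -0, 1.684, -0.103], TCP at [0.178, 0.52, 0.303] pointing down, gripper open.
Joint ranges: [-3.1, 3.1], [-0.76, 2.03], [0.27, 2.55], [-1.08, 4.22], [0.17, 2.65], [-2.57, 2.57]. Speed limits (rad/s): [2.79, 2.79, 3.14, 3.14, 3.14, 3.14].

## Interface

Orientations are given as [roll, pitch, yaw] about the fixed x, y, z axes, in that order (R = Rz(yaw) Ry(pitch) Rx(roll)).
In Python, from bench import robot, eyes gives the robot as it stands. The module is installed in compiled form; this text tells all that it offers.
- The arm moves only by the tool carry_out, never from a script. Its argument "deltas" is a list of rows, each an object of numbers: "dx", "dy", "dz": the shift along the tool's x, y, z each as a share of 0.02 m, from -1 to 1; "wx", "wy", "wz": the turn, a rotation vector about the tool's x, y, z each as a share of 0.12 rad, from -1 to 1; "gripper": the closure in counts, from 0 (fully open) to 255 (shut). In form: [{"dx": .., "dy": .., "dz": .., "wx": .., "wy": .., "wz": .., "gripper": ..}, ...]. A call has 1 to 20 rows; each row shifts and turns the commanded pose from where the row before left it, along the tool's axes as they then stand; what a row does not reach is not made up. A row lasts 1/12 s, in which the tool goes at most 41.7 mm and 7.16 degrees, less where a joint would pass 70% of its speed; a pose out of reach is approached as far as the arm can. A call with a number of a shift or a turn outside -1 to 1 is refused whole. A call with a gripper value outside its range is refused whole. The fingers move at their own pace and stop on an object; the grip force is fixed at half the most. Time passes only in rows, so rows that do not move let the fingers close. It gives the time, the measured TCP pose, the force, the opening and the grip force at its end, in the units of the state.
- robot.get_obs(): the state, without advancing time (a new reading comes with each control period).
- eyes.snapshot(name): name is "scene" or "side" or "wrist"; returns the picture (384x512x3 uint8, red, green, blue); there is no depth.
- eyes.get_calibration(name): a dict with "fovy" (degrees; the focal length in pixels is half the picture's height over the tangent of half this angle, whatever the lens; pixels are square), "cx", "cy" (the principal point, pixels), "R" (3x3) and "t" (3): a world point X has camera coordinates R X + t. Camera axes: x right, y down, z forward; pixel columns grow to the right and rows downward; lengths in m; the calibration is good to about 2 mm. The wrist camera is an equidistant fisheye: a pixel r from the principal point sees the ray r / f radians off the axis. A picture is of the moment at which its call begins: read the wrist's pose just before it. get_calibration takes no time and is no camera call; for the wrist camera it gives the pose at the moment of the call.
- robot.close_job(): hands the job in; it is judged then, once.
The state is a dict: "time": time; "joint_positions": joint angles; "qvel": joint speeds; "joint_torque": joint torques, N m; "tool_pos": TCP position; "ee_rot": TCP orientation; "wrist_force": force on the tool from outside, world axes, zero at the start; "wrist_torque": the same for the moment, N m; "width": finger opening in m; "finger_force": force on a finger pad.
Only numpy, scipy, OpenCV 4.12 (cv2) and the standard library are available. Lean on these libraries where they do the work, as an engineer would, in place of code of your own. Each camera call takes 0.05 s, during which the arm holds its last target. There are 200 camera calls.

## Task

Stand every ceramic plate that leans in the steel drainer upright in the grey rack, each seated fully down in a slot of its own and centred across the rack. Then take the blue-handled wiper and wipe the drainer's bare strip in one slow, steady pass from the closed end (with the lip) to the spout end, pressing so that the sprung rubber sole stays partly squeezed but never hard. Finally stand the wiper on the middle of its black mat, and leave the other things on the bench where they are.

Things in the scene. Friction and masses are not known exactly. Their poses are not given: they have to be found in the camera images.
- plate0_c (a point): Centre of a flat white ceramic plate, 110 mm long (own x), 6 mm thick (own y), 100 mm high (own z, pointing to the upper edge), 170 g; all plates are alike. At the start it leans in place 0 of the drainer, long edge down, its top 25 degrees over towards the drainer's -y. Nothing touches its upper 40 mm. May be absent.
- plate1_c (a point): Centre of a flat white ceramic plate, 110 mm long (own x), 6 mm thick (own y), 100 mm high (own z, pointing to the upper edge), 170 g; all plates are alike. At the start it leans in place 1 of the drainer, long edge down, its top 25 degrees over towards the drainer's -y. Nothing touches its upper 40 mm. May be absent.
- plate2_c (a point): Centre of a flat white ceramic plate, 110 mm long (own x), 6 mm thick (own y), 100 mm high (own z, pointing to the upper edge), 170 g; all plates are alike. At the start it leans in place 2 of the drainer, long edge down, its top 25 degrees over towards the drainer's -y. Nothing touches its upper 40 mm. May be absent.
- plate3_c (a point): Centre of a flat white ceramic plate, 110 mm long (own x), 6 mm thick (own y), 100 mm high (own z, pointing to the upper edge), 170 g; all plates are alike. At the start it leans in place 3 of the drainer, long edge down, its top 25 degrees over towards the drainer's -y. Nothing touches its upper 40 mm. May be absent.
- plate4_c (a point): Centre of a flat white ceramic plate, 110 mm long (own x), 6 mm thick (own y), 100 mm high (own z, pointing to the upper edge), 170 g; all plates are alike. At the start it leans in place 4 of the drainer, long edge down, its top 25 degrees over towards the drainer's -y. Nothing touches its upper 40 mm. May be absent.
- drainer: Fixed steel draining board, 240 mm (own x) by 300 mm (own y), top 20 mm above the bench; origin at the centre of its underside. The robot's side is the bare smooth strip to wipe: own x -118 to -8 mm, running along own y. The other side has five leaning places, plate centres at own x about 55, y 114, 57, 0, -57, -114, z 67 mm, with slanted posts up to 80 mm high and 12 mm toe ridges.
- strip_start (a point): On the strip's surface, middle of its depth, at own y = 100 mm of the drainer: where the wiper's middle stands when the pass starts. This +y end is closed by a lip 8 mm high at own y = 145 mm. Axes as the drainer's.
- strip_end (a point): On the strip's surface, at the drainer's own y = -100 mm: where the wiper's middle stands at the end of the pass; this end is open, with a small spout. Axes as the drainer's.
- rack: Fixed grey plastic rack, 120 mm (own x) by 290 mm (own y), origin at the centre of its underside, floor 12 mm thick. Two rows of blocks (31 to 55 mm either side in own x), tops 54 mm above the bench, leave six slots 11 mm wide, 45 mm apart along own y. A seated plate has its length along own x and its centre 62 mm above the bench.
- slot0 (a point): Middle of slot 0 on the rack's floor, 12 mm above the bench; axes as the rack's (slot runs along x).
- slot1 (a point): Middle of slot 1 on the rack's floor, 12 mm above the bench; axes as the rack's (slot runs along x).
- slot2 (a point): Middle of slot 2 on the rack's floor, 12 mm above the bench; axes as the rack's (slot runs along x).
- slot3 (a point): Middle of slot 3 on the rack's floor, 12 mm above the bench; axes as the rack's (slot runs along x).
- slot4 (a point): Middle of slot 4 on the rack's floor, 12 mm above the bench; axes as the rack's (slot runs along x).
- slot5 (a point): Middle of slot 5 on the rack's floor, 12 mm above the bench; axes as the rack's (slot runs along x).
- wiper_c (a point): Centre of the grip of the wiper: a blue upright handle 70 mm long (own x), 20 mm thick (own y), 45 mm high, on a dark steel stock 80 x 64 mm; the whole is 80 mm high, 260 g; this point is 60 mm above the underside of the sole when the sole is not squeezed. Stands on the bench at the start; own z points up.
- wiper_pad (a joint): How far the wiper's rubber sole (78 x 62 mm) is squeezed up into the stock, m: 0 free or standing under its own weight, 0.009 at its stop. The spring starts at 2.7 N and adds 0.6 N per mm. Good wiping is at 2 to 7 mm.
- mat: Fixed black rubber mat, 110 mm (own x) by 100 mm (own y), 3 mm thick; origin at the centre of its underside.
- jar: Glass jar with a lid, 80 mm across, 120 mm high, origin at its foot; to be left alone.
- dishes: Stack of clear culture dishes, 90 mm across, 45 mm high, origin at its foot; to be left alone.
There are look-alikes about, which are no part of the job. What is shaped like the part that bears plate4_c but pink or purple is not meant.

How it is judged:
By the outcome, as a careful person would: the job done as asked, in the order asked, and still so for the second after the job is handed in, with the robot touching nothing.
Of plate0, plate1, plate2, plate3, plate4 only 3 to 5 are there at a start; the rules pass over those that are not, and their reading is None.
At some moment in a run one of wiper may be knocked a few centimetres aside while the robot is not near it.
It also fails if it takes over 210 s, if anything falls off the work surface, if the arm or the gripper's body presses on something with over 40 N, if the wrist force passes 120 N, or if a joint passes its speed limit or range.

## Working session

There is one attempt and no reset: what is moved stays moved. The work goes in short steps, Python scripts to look and compute and a tool call to move; the robot and the scene stay as the last step left them, time stands still between calls to the robot, and variables do not carry over. Pictures are saved under pics/ and viewed, at most 14 in all, crops included, and the job is handed in when it is done.

Besides the shell and the picture viewer there is one more tool, called after "Call:" as name(argument=value, ...), one argument or row to a line, values as JSON. carry_out: Moves the arm, as the interface text tells. Shift numbers are shares of 0.02 m and turn numbers shares of 0.12 rad, none past 1 either way. Its arguments: {"type":"object","properties":{"deltas":{"type":"array","items":{"type":"object","properties":{"dx":{"type":"number"},"dy":{"type":"number"},"dz":{"type":"number"},"wx":{"type":"number"},"wy":{"type":"number"},"wz":{"type":"number"},"gripper":{"type":"number"}}}}},"required":["deltas"]}

```bash
mkdir -p pics
python3 - <<'E'
from bench import robot, eyes
import cv2,numpy as np
o=robot.get_obs(); print(o)
for n in("scene","side","wrist"):
    c=eyes.get_calibration(n); print(n,c)
    im=eyes.snapshot(n); cv2.imwrite(f"pics/{n}0.png",im[:,:,::-1])
a=cv2.imread("pics/scene0.png");b=cv2.imread("pics/side0.png")
E
```

```text
{'time': 0.0, 'joint_positions': array([ 1.13791300e+00,  8.79781239e-02,  1.37224263e+00, -2.91747987e-06,
        1.68360517e+00, -1.03100391e-01]), 'qvel': array([ 0.00116843,  0.00070659, -0.0011893 ,  0.00115572,  0.00051083,
        0.00033036]), 'joint_torque': array([ 1.91771096e-04, -3.40174913e+01, -3.02431834e+01,  7.16161681e-02,
        3.27621528e-02, -1.91167937e-04]), 'tool_pos': array([0.17797552, 0.52005618, 0.30149721]), 'ee_rot': array([-3.13937094e+00, -2.26959278e-04,  2.81180914e+00]), 'wrist_force': array([-0.78254395,  0.10993323,  0.37366337]), 'wrist_torque': array([ 0.00426583, -0.03252339, -0.04925594]), 'finger_force': 0.0, 'width': 0.0938005722682213}
scene {'fovy': 49.50537380583464, 'cx': 254.42190176236716, 'cy': 187.40727368685847, 'R': array([[ 0.64824363,  0.76135439, -0.01093973],
       [ 0.6133129 , -0.5306027 , -0.58507099],
       [-0.45125102,  0.37255907, -0.81090829]]), 't': array([-0.41944027, -0.24614856,  1.3338768 ])}
side {'fovy': 52.52127564697952, 'cx': 262.52587967325167, 'cy': 187.29370893407116, 'R': array([[ 0.91061602, -0.41324128, -0.00317903],
       [-0.28839871, -0.6299664 , -0.72108842],
       [ 0.29598082,  0.6575515 , -0.69283575]]), 't': array([-0.47966291,  0.25568947,  0.85847173])}
wrist {'fovy': 65.70646984690485, 'cx': 260.61189438542726, 'cy': 194.15097610006646, 'R': array([[ 0.32388341,  0.94609397, -0.00239626],
       [ 0.91542847, -0.3127438 ,  0.25334174],
       [ 0.23893568, -0.08424679, -0.96737388]]), 't': array([-0.5491295 , -0.02602472,  0.39048073])}
```

View pics/scene0.png

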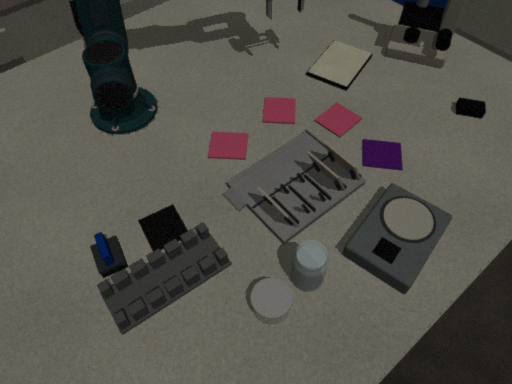

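View pics/side0.png

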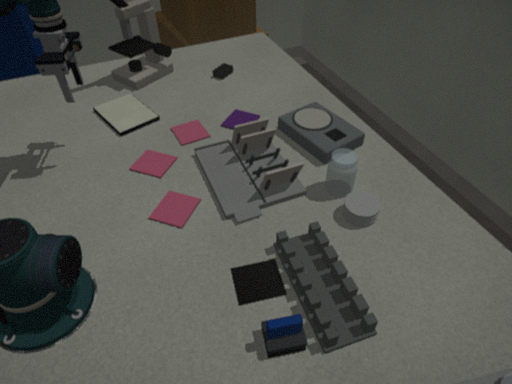

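View pics/wrist0.png

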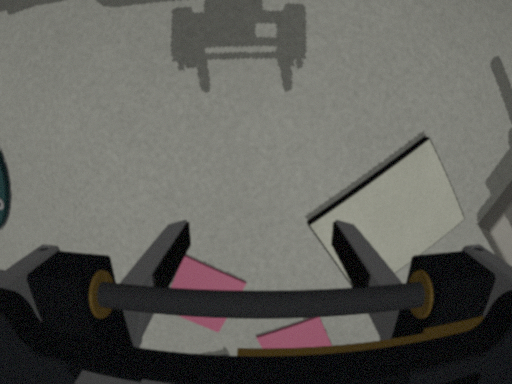

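Scene: the drainer is around (295,185) with its spout at (235,195). The rack is at (165,275), the mat at (163,227), the wiper at (107,255), the jar at (310,262) and the dishes at (272,298). The side view seems to show three plates, at (250,132), (258,142) and (283,178). The pink and purple flats are on the bench. I'll take a close crop of both views.

```bash
cat > h.py <<'E'
import numpy as np, cv2
from bench import robot, eyes
def f(c): return 192/np.tan(np.radians(c["fovy"])/2)
def ray(c,u,v,fish=False):
    x,y=(u-c["cx"])/f(c),(v-c["cy"])/f(c)
    if fish:
        r=np.hypot(x,y); s=np.sin(r)/r if r>1e-9 else 1; d=np.array([x*s,y*s,np.cos(r)])
    else: d=np.array([x,y,1.])
    return -c["R"].T@c["t"], c["R"].T@d
def onz(c,u,v,z,fish=False):
    o,d=ray(c,u,v,fish); return o+d*(z-o[2])/d[2]
def proj(c,X,fish=False):
    p=c["R"]@np.asarray(X,float)+c["t"]
    if fish:
        r=np.hypot(*p[:2]); a=np.arctan2(r,p[2]); return c["cx"]+f(c)*a*p[0]/r, c["cy"]+f(c)*a*p[1]/r
    return c["cx"]+f(c)*p[0]/p[2], c["cy"]+f(c)*p[1]/p[2]
E
python3 - <<'E'
import cv2,numpy as np
from h import *
a=cv2.imread("pics/scene0.png");b=cv2.imread("pics/side0.png")
A=cv2.resize(a[125:245,215:375],None,fx=5,fy=5,interpolation=cv2.INTER_CUBIC)
cv2.imwrite("pics/c1.png",np.clip(A*1.3,0,255).astype(np.uint8))
B=cv2.resize(b[110:230,180:340],None,fx=5,fy=5,interpolation=cv2.INTER_CUBIC)
cv2.imwrite("pics/c2.png",np.clip(B*1.3,0,255).astype(np.uint8))
C=cv2.resize(a[195:335,80:250],None,fx=4,fy=4,interpolation=cv2.INTER_CUBIC)
cv2.imwrite("pics/c3.png",np.clip(C*2.0,0,255).astype(np.uint8))
E
```

```text
(no output)
```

View pics/c1.png

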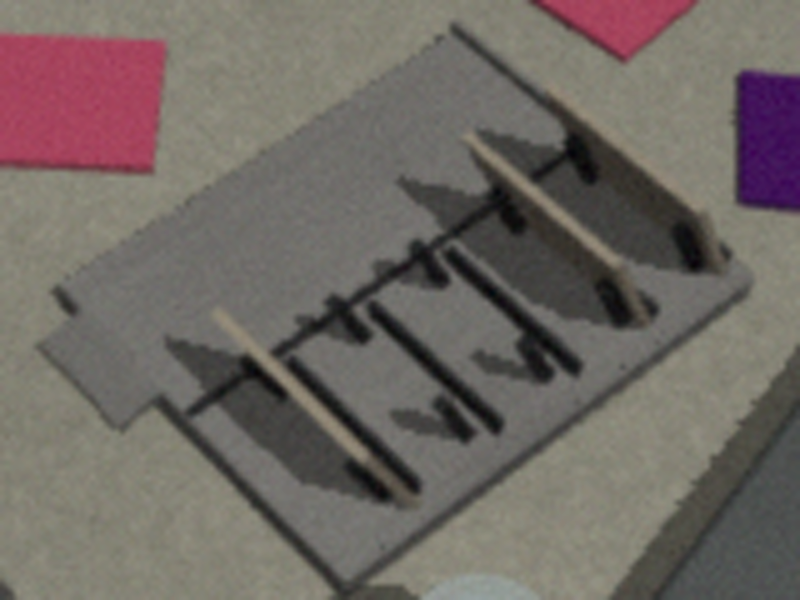

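View pics/c2.png

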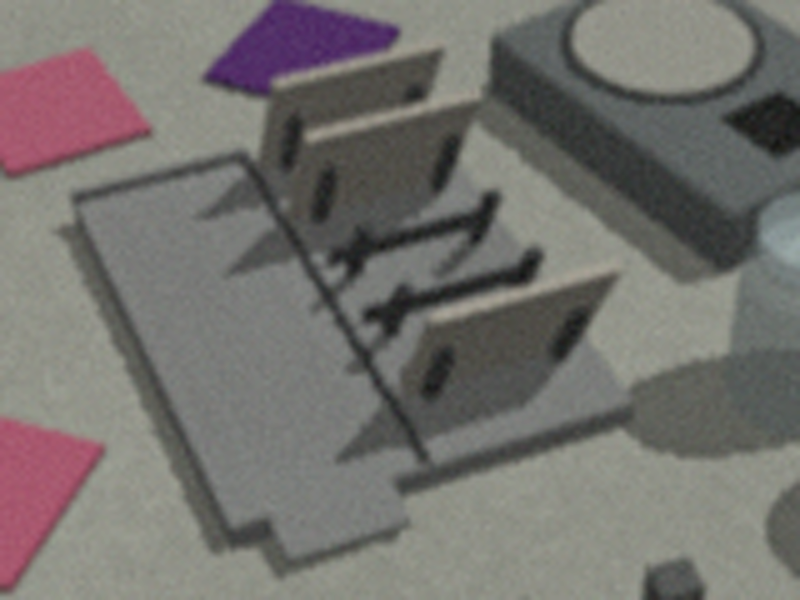

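View pics/c3.png

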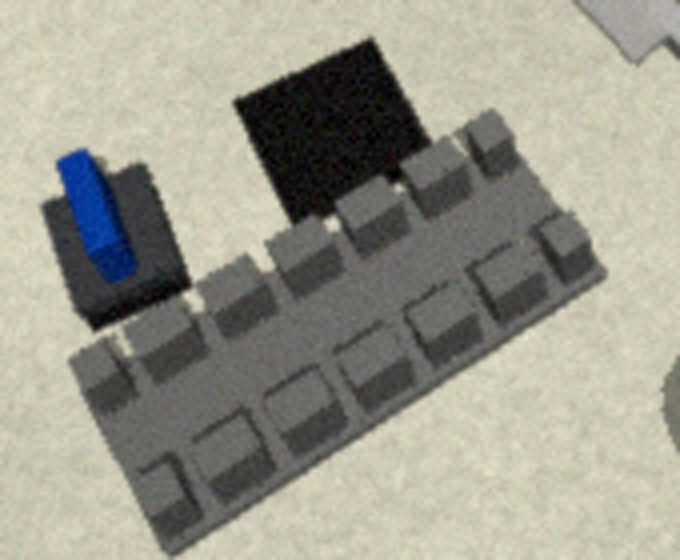

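Three plates are present, at places 0, 1 and 4 (c1: (640,170), (560,210) and (310,400)). The places with only posts, 2 and 3, are empty. The wiper has a blue handle, and the mat is black next to the rack. Look-alikes are the pink and purple flats and the scale. Next I'll compute the poses.

```bash
cat >> h.py <<'E'
def fit(M,W):
    "2D rigid fit model->world: x,y,yaw,rms"
    M=np.asarray(M,float);W=np.asarray(W,float)[:,:2];m=M.mean(0);w=W.mean(0)
    A=(M-m)[:,0]+1j*(M-m)[:,1];B=(W-w)[:,0]+1j*(W-w)[:,1]
    a=np.angle((np.conj(A)*B).sum());c,s=np.cos(a),np.sin(a);R=np.array([[c,-s],[s,c]])
    t=w-R@m; e=W-(M@R.T+t); return t,a,e
E
python3 - <<'E'
from h import *
np.set_printoptions(precision=4,suppress=True)
S=eyes.get_calibration("scene");D=eyes.get_calibration("side")
s1=lambda u,v,z:onz(S,215+u/5,125+v/5,z)
d1=lambda u,v,z:onz(D,180+u/5,110+v/5,z)
s3=lambda u,v,z:onz(S,80+u/4,195+v/4,z)
M=[(-.12,.145),(.12,.15),(.12,-.15),(-.12,-.15)]
M=[(-.12,.15),(.12,.15),(.12,-.15),(-.12,-.15)]
W=[s1(455,22,.028),s1(750,278,.02),s1(345,580,.02),s1(58,290,.02)]
print("drainer scene",*fit(M,W))
W2=[d1(72,195,.028),d1(630,405,.02),d1(232,530,.02)]
print("drainer side",*fit([M[0],M[2],M[3]],W2))
for n,p in dict(p0=(548,88),p1=(468,137),p1b=(622,265),p4=(217,312),p4b=(405,490)).items(): print(n,s1(*p,.1123))
for n,p in dict(p0=(275,85),p0b=(442,50),p1=(308,137),p1b=(482,97),p4=(430,322),p4b=(618,270)).items(): print(n,"side",d1(*p,.1123))
# rack: block tops outer corners
W=[s3(72,355,.054),s3(490,110,.054),s3(170,553,.0),s3(605,275,.0)]
for w in W: print(w)
W=[s3(235,100,.003),s3(372,38,.003),s3(430,140,.003),s3(290,225,.003)]
print("mat");[print(w) for w in W]
W=[s3(57,158,.08),s3(85,150,.08),s3(135,240,.08),s3(107,250,.08)]
print("wiper");[print(w) for w in W]
E
```

```text
drainer scene [0.5752 0.21  ] -0.02023517113719397 [[ 0.0013 -0.0008]
 [-0.0017 -0.0034]
 [-0.0032  0.0031]
 [ 0.0036  0.0011]]
drainer side [0.5707 0.2043] -0.022011100599206055 [[ 0.0014 -0.0031]
 [-0.0035  0.0019]
 [ 0.0022  0.0012]]
p0 [0.5782 0.3025 0.1123]
p1 [0.5747 0.247  0.1123]
p1b [0.6833 0.2458 0.1123]
p4 [0.5744 0.0762 0.1123]
p4b [0.7067 0.0757 0.1123]
p0 side [0.5728 0.2968 0.1123]
p0b side [0.6775 0.2886 0.1123]
p1 side [0.5712 0.2414 0.1123]
p1b side [0.6783 0.2351 0.1123]
p4 side [0.5684 0.0694 0.1123]
p4b side [0.6754 0.0654 0.1123]
[ 0.509 -0.342  0.054]
[ 0.5331 -0.0698  0.054 ]
[ 0.6176 -0.3584  0.    ]
[ 0.6436 -0.0714  0.    ]
mat
[ 0.3893 -0.178   0.003 ]
[ 0.4074 -0.0827  0.003 ]
[ 0.4975 -0.0985  0.003 ]
[ 0.4904 -0.1996  0.003 ]
wiper
[ 0.4079 -0.2889  0.08  ]
[ 0.4138 -0.2738  0.08  ]
[ 0.4852 -0.2806  0.08  ]
[ 0.4804 -0.2957  0.08  ]
```

```bash
cat >> h.py <<'E'
from scipy.spatial.transform import Rotation as Ro
np.set_printoptions(precision=4,suppress=True)
DR=(np.array([.573,.207]),-.021)
RK=(np.array([.573,-.210]),-.090)
def w2(fr,x,y):
    c,s=np.cos(fr[1]),np.sin(fr[1]); return fr[0]+np.array([c*x-s*y,s*x+c*y])
def toolR(yaw,tilt=0):
    # tool pointing down, x tool = -x of frame(yaw), tilted back along -y by tilt
    return Ro.from_euler('z',yaw)*Ro.from_euler('x',tilt)*Ro.from_euler('xyz',[np.pi,0,np.pi])
def go(pos,R,o=None):
    "shares to reach TCP pos,R: first turn, then shift in the final tool axes"
    o=o or robot.get_obs(); p=np.array(o["tool_pos"]); C=Ro.from_euler('xyz',o["ee_rot"])
    r=(C.inv()*R).as_rotvec()/.12; t=R.inv().apply(np.asarray(pos)-p)/.02
    print("turn",r.round(2),"shift",t.round(2)); return r,t
def st():
    o=robot.get_obs(); print("t %.1f"%o["time"],o["tool_pos"],o["ee_rot"],"F",o["wrist_force"],"w %.4f ff %.1f"%(o["width"],o["finger_force"])); return o
T25=np.radians(25)
def plate(k,up):
    y=[.114,.057,0,-.057,-.114][k]; R=toolR(DR[1],T25); c=np.r_[w2(DR,.055,y),.067]
    return c-R.apply([0,0,.111+up]),R
E
python3 - <<'E'
from h import *
R=toolR(-.021,T25); print(R.as_matrix())
p,R=plate(4,.09); print(p); go(p,R)
C=eyes.get_calibration("wrist"); o=robot.get_obs(); print("cam in tool",Ro.from_euler('xyz',o["ee_rot"]).inv().apply(-C["R"].T@C["t"]-o["tool_pos"]))
E
```

```text
[[-0.9998  0.019   0.0089]
 [ 0.021   0.9061  0.4225]
 [ 0.      0.4226 -0.9063]]
[0.6238 0.0069 0.2492]
turn [-3.62  0.56 -2.53] shift [-22.82 -23.94  -8.26]
cam in tool [ 0.0737  0.0002 -0.0814]
```

Call:
carry_out(
  deltas=[
    {"wx": -0.905, "wy": 0.14, "wz": -0.633, "gripper": 115},
    {"wx": -0.905, "wy": 0.14, "wz": -0.633, "gripper": 115},
    {"wx": -0.905, "wy": 0.14, "wz": -0.633, "gripper": 115},
    {"wx": -0.905, "wy": 0.14, "wz": -0.633, "gripper": 115},
    {"dx": -0.95, "dy": -1, "dz": -0.344, "gripper": 115},
    {"dx": -0.95, "dy": -1, "dz": -0.344, "gripper": 115},
    {"dx": -0.95, "dy": -1, "dz": -0.344, "gripper": 115},
    {"dx": -0.95, "dy": -1, "dz": -0.344, "gripper": 115},
    {"dx": -0.95, "dy": -1, "dz": -0.344, "gripper": 115},
    {"dx": -0.95, "dy": -1, "dz": -0.344, "gripper": 115},
    {"dx": -0.95, "dy": -1, "dz": -0.344, "gripper": 115},
    {"dx": -0.95, "dy": -1, "dz": -0.344, "gripper": 115},
    {"dx": -0.95, "dy": -1, "dz": -0.344, "gripper": 115},
    {"dx": -0.95, "dy": -1, "dz": -0.344, "gripper": 115},
    {"dx": -0.95, "dy": -1, "dz": -0.344, "gripper": 115},
    {"dx": -0.95, "dy": -1, "dz": -0.344, "gripper": 115},
    {"dx": -0.95, "dy": -1, "dz": -0.344, "gripper": 115},
    {"dx": -0.95, "dy": -1, "dz": -0.344, "gripper": 115},
    {"dx": -0.95, "dy": -1, "dz": -0.344, "gripper": 115},
    {"dx": -0.95, "dy": -1, "dz": -0.344, "gripper": 115},
  ],
)

```text
invalid input
```

Call:
carry_out(
  deltas=[
    {"dx": -0.95, "dy": -1, "dz": -0.344, "gripper": 115},
    {"dx": -0.95, "dy": -1, "dz": -0.344, "gripper": 115},
    {"dx": -0.95, "dy": -1, "dz": -0.344, "gripper": 115},
    {"dx": -0.95, "dy": -1, "dz": -0.344, "gripper": 115},
    {"dx": -0.95, "dy": -1, "dz": -0.344, "gripper": 115},
    {"dx": -0.95, "dy": -1, "dz": -0.344, "gripper": 115},
    {"dx": -0.95, "dy": -1, "dz": -0.344, "gripper": 115},
    {"dx": -0.95, "dy": -1, "dz": -0.344, "gripper": 115},
    {"gripper": 115},
    {"gripper": 115},
  ],
)

```text
invalid input
```

Run:
```python
from h import *
st(); go(*plate(4,.09)); go(*plate(4,0))
C=eyes.get_calibration("wrist");im=eyes.snapshot("wrist")
np.save("pics/w1.npy",C,allow_pickle=True)
cv2.imwrite("pics/w1.png",im[:,:,::-1])
c=plate(4,0)
R=c[1];cen=c[0]+R.apply([0,0,.111])
for x in(-.055,.055): print(proj(C,cen+R.apply([x,0,-.05]),True))
```

```text
t 0.1 [0.178  0.5201 0.3018] [-3.1399 -0.0002  2.8118] F [-0.854  0.157  0.315] w 0.0942 ff 0.0
turn [-3.62  0.56 -2.53] shift [-22.82 -23.94  -8.26]
turn [-3.62  0.56 -2.53] shift [-22.82 -23.94  -3.76]
(np.float64(143.661959059768), np.float64(462.0195131202544))
(np.float64(115.98681486342866), np.float64(438.6881220926605))
```

View pics/w1.png

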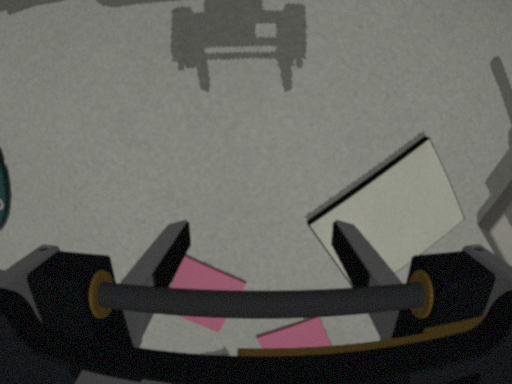

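The moves were refused and the arm has not moved; the picture is the same as the first. I'll try again with every key given in each row.

Call:
carry_out(
  deltas=[
    {"dx": 0, "dy": 0, "dz": 0, "wx": -0.905, "wy": 0.14, "wz": -0.633, "gripper": 115},
    {"dx": 0, "dy": 0, "dz": 0, "wx": -0.905, "wy": 0.14, "wz": -0.633, "gripper": 115},
    {"dx": 0, "dy": 0, "dz": 0, "wx": -0.905, "wy": 0.14, "wz": -0.633, "gripper": 115},
    {"dx": 0, "dy": 0, "dz": 0, "wx": -0.905, "wy": 0.14, "wz": -0.633, "gripper": 115},
  ],
)

```text
time: 0.53
tool_pos: [0.1778, 0.5205, 0.3031]
ee_rot: [2.726, -0.002, 3.105]
wrist_force: [-1.0, 0.1, -0.1]
width: 0.0707
finger_force: 0.0
```

Every row needs all keys.

Call:
carry_out(
  deltas=[
    {"dx": -0.95, "dy": -1, "dz": -0.344, "wx": 0, "wy": 0, "wz": 0, "gripper": 115},
    {"dx": -0.95, "dy": -1, "dz": -0.344, "wx": 0, "wy": 0, "wz": 0, "gripper": 115},
    {"dx": -0.95, "dy": -1, "dz": -0.344, "wx": 0, "wy": 0, "wz": 0, "gripper": 115},
    {"dx": -0.95, "dy": -1, "dz": -0.344, "wx": 0, "wy": 0, "wz": 0, "gripper": 115},
    {"dx": -0.95, "dy": -1, "dz": -0.344, "wx": 0, "wy": 0, "wz": 0, "gripper": 115},
    {"dx": -0.95, "dy": -1, "dz": -0.344, "wx": 0, "wy": 0, "wz": 0, "gripper": 115},
    {"dx": -0.95, "dy": -1, "dz": -0.344, "wx": 0, "wy": 0, "wz": 0, "gripper": 115},
    {"dx": -0.95, "dy": -1, "dz": -0.344, "wx": 0, "wy": 0, "wz": 0, "gripper": 115},
    {"dx": -0.95, "dy": -1, "dz": -0.344, "wx": 0, "wy": 0, "wz": 0, "gripper": 115},
    {"dx": -0.95, "dy": -1, "dz": -0.344, "wx": 0, "wy": 0, "wz": 0, "gripper": 115},
    {"dx": -0.95, "dy": -1, "dz": -0.344, "wx": 0, "wy": 0, "wz": 0, "gripper": 115},
    {"dx": -0.95, "dy": -1, "dz": -0.344, "wx": 0, "wy": 0, "wz": 0, "gripper": 115},
    {"dx": -0.95, "dy": -1, "dz": -0.344, "wx": 0, "wy": 0, "wz": 0, "gripper": 115},
    {"dx": -0.95, "dy": -1, "dz": -0.344, "wx": 0, "wy": 0, "wz": 0, "gripper": 115},
    {"dx": -0.95, "dy": -1, "dz": -0.344, "wx": 0, "wy": 0, "wz": 0, "gripper": 115},
    {"dx": -0.95, "dy": -1, "dz": -0.344, "wx": 0, "wy": 0, "wz": 0, "gripper": 115},
    {"dx": -0.95, "dy": -1, "dz": -0.344, "wx": 0, "wy": 0, "wz": 0, "gripper": 115},
    {"dx": -0.95, "dy": -1, "dz": -0.344, "wx": 0, "wy": 0, "wz": 0, "gripper": 115},
    {"dx": -0.95, "dy": -1, "dz": -0.344, "wx": 0, "wy": 0, "wz": 0, "gripper": 115},
    {"dx": -0.95, "dy": -1, "dz": -0.344, "wx": 0, "wy": 0, "wz": 0, "gripper": 115},
  ],
)

```text
time: 2.2
tool_pos: [0.5412, 0.0823, 0.2677]
ee_rot: [2.732, -0.004, 3.101]
wrist_force: [-0.3, 0.2, -0.0]
width: 0.0518
finger_force: 0.0
```

Call:
carry_out(
  deltas=[
    {"dx": -0.95, "dy": -1, "dz": -0.344, "wx": 0, "wy": 0, "wz": 0, "gripper": 115},
    {"dx": -0.95, "dy": -1, "dz": -0.344, "wx": 0, "wy": 0, "wz": 0, "gripper": 115},
    {"dx": -0.95, "dy": -1, "dz": -0.344, "wx": 0, "wy": 0, "wz": 0, "gripper": 115},
    {"dx": -0.95, "dy": -1, "dz": -0.344, "wx": 0, "wy": 0, "wz": 0, "gripper": 115},
    {"dx": 0, "dy": 0, "dz": 0, "wx": 0, "wy": 0, "wz": 0, "gripper": 115},
    {"dx": 0, "dy": 0, "dz": 0, "wx": 0, "wy": 0, "wz": 0, "gripper": 115},
  ],
)

```text
time: 2.7
tool_pos: [0.6134, -0.0049, 0.2599]
ee_rot: [2.731, -0.006, 3.099]
wrist_force: [0.1, -0.3, -0.0]
width: 0.0517
finger_force: 0.0
```

Run:
```python
from h import *
st(); go(*plate(4,.09)); go(*plate(4,0))
C=eyes.get_calibration("wrist");im=eyes.snapshot("wrist")
cv2.imwrite("pics/w2.png",im[:,:,::-1])
c=plate(4,0)
R=c[1];cen=c[0]+R.apply([0,0,.111])
for x in(-.055,.055): print(proj(C,cen+R.apply([x,0,-.05]),True))
```

```text
t 2.7 [ 0.6134 -0.0049  0.2599] [ 2.7311 -0.0059  3.0991] F [ 0.0784 -0.3099 -0.0036] w 0.0517 ff 0.0
turn [-0.21  0.03 -0.18] shift [-0.51  0.32  0.74]
turn [-0.21  0.03 -0.18] shift [-0.51  0.32  5.24]
(np.float64(273.59686277919934), np.float64(269.38428358319106))
(np.float64(272.3852965351897), np.float64(151.65526951623926))
```

View pics/w2.png

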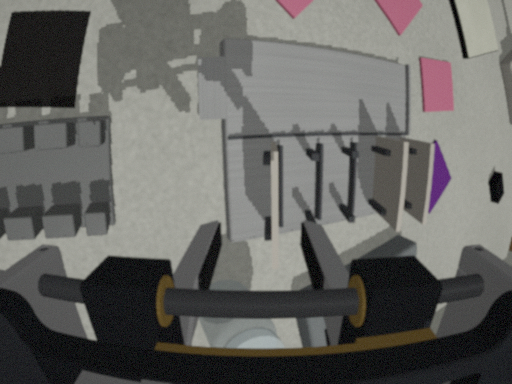

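Wrist view: the top edge of plate 4 runs from (273,153) to (275,268), within 2 px of the prediction. I'll descend, close and lift.

Call:
carry_out(
  deltas=[
    {"dx": 0, "dy": 0, "dz": 0, "wx": -0.21, "wy": 0.03, "wz": -0.18, "gripper": 115},
    {"dx": -0.51, "dy": 0.32, "dz": 0, "wx": 0, "wy": 0, "wz": 0, "gripper": 115},
    {"dx": 0, "dy": 0, "dz": 0.9, "wx": 0, "wy": 0, "wz": 0, "gripper": 115},
    {"dx": 0, "dy": 0, "dz": 0.9, "wx": 0, "wy": 0, "wz": 0, "gripper": 115},
    {"dx": 0, "dy": 0, "dz": 0.9, "wx": 0, "wy": 0, "wz": 0, "gripper": 115},
    {"dx": 0, "dy": 0, "dz": 0.9, "wx": 0, "wy": 0, "wz": 0, "gripper": 115},
    {"dx": 0, "dy": 0, "dz": 0.9, "wx": 0, "wy": 0, "wz": 0, "gripper": 115},
    {"dx": 0, "dy": 0, "dz": 0.7, "wx": 0, "wy": 0, "wz": 0, "gripper": 115},
    {"dx": 0, "dy": 0, "dz": 0, "wx": 0, "wy": 0, "wz": 0, "gripper": 115},
    {"dx": 0, "dy": 0, "dz": 0, "wx": 0, "wy": 0, "wz": 0, "gripper": 115},
  ],
)

```text
time: 3.58
tool_pos: [0.6233, 0.047, 0.1694]
ee_rot: [2.706, 0.0, 3.124]
wrist_force: [-0.6, -1.2, -0.3]
width: 0.0516
finger_force: 0.0
```

Run:
```python
from h import *
st(); go(*plate(4,0))
```

```text
t 3.6 [0.6233 0.047  0.1694] [2.706  0.0004 3.124 ] F [-0.5981 -1.2435 -0.3458] w 0.0516 ff 0.0
turn [-0.01 -0.01  0.03] shift [-0.07 -0.13  0.04]
```

Call:
carry_out(
  deltas=[
    {"dx": -0.07, "dy": -0.13, "dz": 0, "wx": 0, "wy": 0, "wz": 0, "gripper": 115},
    {"dx": 0, "dy": 0, "dz": 0, "wx": 0, "wy": 0, "wz": 0, "gripper": 255},
    {"dx": 0, "dy": 0, "dz": 0, "wx": 0, "wy": 0, "wz": 0, "gripper": 255},
    {"dx": 0, "dy": 0, "dz": 0, "wx": 0, "wy": 0, "wz": 0, "gripper": 255},
    {"dx": 0, "dy": 0, "dz": 0, "wx": 0, "wy": 0, "wz": 0, "gripper": 255},
    {"dx": 0, "dy": 0, "dz": 0, "wx": 0, "wy": 0, "wz": 0, "gripper": 255},
    {"dx": 0, "dy": 0, "dz": 0, "wx": 0, "wy": 0, "wz": 0, "gripper": 255},
    {"dx": 0, "dy": 0, "dz": 0, "wx": 0, "wy": 0, "wz": 0, "gripper": 255},
    {"dx": 0, "dy": 0, "dz": 0, "wx": 0, "wy": 0, "wz": 0, "gripper": 255},
  ],
)

```text
time: 4.33
tool_pos: [0.6258, 0.0453, 0.1695]
ee_rot: [2.701, 0.002, 3.123]
wrist_force: [0.8, 5.9, 2.1]
width: 0.0058
finger_force: 30.0
```

Call:
carry_out(
  deltas=[
    {"dx": 0, "dy": 0, "dz": -0.5, "wx": 0, "wy": 0, "wz": 0, "gripper": 255},
    {"dx": 0, "dy": 0, "dz": -0.9, "wx": 0, "wy": 0, "wz": 0, "gripper": 255},
    {"dx": 0, "dy": 0, "dz": -0.9, "wx": 0, "wy": 0, "wz": 0, "gripper": 255},
    {"dx": 0, "dy": 0, "dz": -0.9, "wx": 0, "wy": 0, "wz": 0, "gripper": 255},
    {"dx": 0, "dy": 0, "dz": -0.9, "wx": 0, "wy": 0, "wz": 0, "gripper": 255},
    {"dx": 0, "dy": 0, "dz": -0.9, "wx": 0, "wy": 0, "wz": 0, "gripper": 255},
    {"dx": 0, "dy": 0, "dz": -0.5, "wx": 0, "wy": 0, "wz": 0, "gripper": 255},
    {"dx": 0, "dy": 0, "dz": 0, "wx": 0, "wy": 0, "wz": 0, "gripper": 255},
    {"dx": 0, "dy": 0, "dz": 0, "wx": 0, "wy": 0, "wz": 0, "gripper": 255},
  ],
)

```text
time: 5.08
tool_pos: [0.6247, -0.0033, 0.268]
ee_rot: [2.707, 0.002, 3.122]
wrist_force: [0.0, 0.1, -2.9]
width: 0.0057
finger_force: 30.0
```

```bash
cat >> h.py <<'E'
def slot(y,up=0,dx=0):
    return np.r_[w2(RK,dx,y),.173+up],toolR(RK[1])
E
python3 - <<'E'
from h import *
st(); go(*slot(.1125,.10))
E
```

```text
t 5.1 [ 0.6247 -0.0033  0.268 ] [2.7068 0.002  3.1217] F [ 0.0343  0.1215 -2.9467] w 0.0057 ff 30.0
turn [ 3.62 -0.11  0.58] shift [ 1.64 -4.9  -0.25]
```

Call:
carry_out(
  deltas=[
    {"dx": 0, "dy": 0, "dz": 0, "wx": 0.72, "wy": -0.02, "wz": 0.12, "gripper": 255},
    {"dx": 0, "dy": 0, "dz": 0, "wx": 0.72, "wy": -0.02, "wz": 0.12, "gripper": 255},
    {"dx": 0, "dy": 0, "dz": 0, "wx": 0.72, "wy": -0.02, "wz": 0.12, "gripper": 255},
    {"dx": 0, "dy": 0, "dz": 0, "wx": 0.72, "wy": -0.02, "wz": 0.11, "gripper": 255},
    {"dx": 0, "dy": 0, "dz": 0, "wx": 0.74, "wy": -0.03, "wz": 0.11, "gripper": 255},
    {"dx": 0.27, "dy": -0.82, "dz": -0.04, "wx": 0, "wy": 0, "wz": 0, "gripper": 255},
    {"dx": 0.27, "dy": -0.82, "dz": -0.04, "wx": 0, "wy": 0, "wz": 0, "gripper": 255},
    {"dx": 0.27, "dy": -0.82, "dz": -0.04, "wx": 0, "wy": 0, "wz": 0, "gripper": 255},
    {"dx": 0.27, "dy": -0.82, "dz": -0.04, "wx": 0, "wy": 0, "wz": 0, "gripper": 255},
    {"dx": 0.28, "dy": -0.81, "dz": -0.04, "wx": 0, "wy": 0, "wz": 0, "gripper": 255},
    {"dx": 0.28, "dy": -0.81, "dz": -0.05, "wx": 0, "wy": 0, "wz": 0, "gripper": 255},
    {"dx": 0, "dy": 0, "dz": 0, "wx": 0, "wy": 0, "wz": 0, "gripper": 255},
    {"dx": 0, "dy": 0, "dz": 0, "wx": 0, "wy": 0, "wz": 0, "gripper": 255},
    {"dx": 0, "dy": 0, "dz": 0, "wx": 0, "wy": 0, "wz": 0, "gripper": 255},
  ],
)

```text
time: 6.25
tool_pos: [0.5831, -0.0969, 0.2719]
ee_rot: [3.14, -0.002, 3.053]
wrist_force: [0.1, 0.2, -0.9]
width: 0.006
finger_force: 30.0
```

Run:
```python
from h import *
o=st(); go(*slot(.1125,.10))
Wc=eyes.get_calibration("wrist")
ims={n:eyes.snapshot(n)[:,:,::-1] for n in("wrist","scene","side")}
for n in ims: cv2.imwrite(f"pics/p_{n}.png",ims[n])
g=lambda a:np.clip(a*1.6,0,255).astype(np.uint8)
w=cv2.resize(g(ims["wrist"][60:300,0:512]),(800,375),interpolation=cv2.INTER_CUBIC)
s=cv2.resize(g(ims["side"][205:355,250:410])[:112],(400,280))
s=cv2.resize(g(ims["side"][190:270,240:380]),(394,225)); t=cv2.resize(g(ims["scene"][180:290,110:260]),(400,225))
r=np.hstack([s,t])[:,:794]; r=cv2.copyMakeBorder(r,0,0,0,800-r.shape[1],0)
cv2.imwrite("pics/m1.png",np.vstack([w,r]))
```

```text
t 6.2 [ 0.5831 -0.0969  0.2719] [ 3.1396 -0.0024  3.0527] F [ 0.0543  0.1654 -0.8789] w 0.0060 ff 30.0
turn [ 0.02 -0.02  0.01] shift [-0.   -0.05 -0.05]
```

View pics/m1.png

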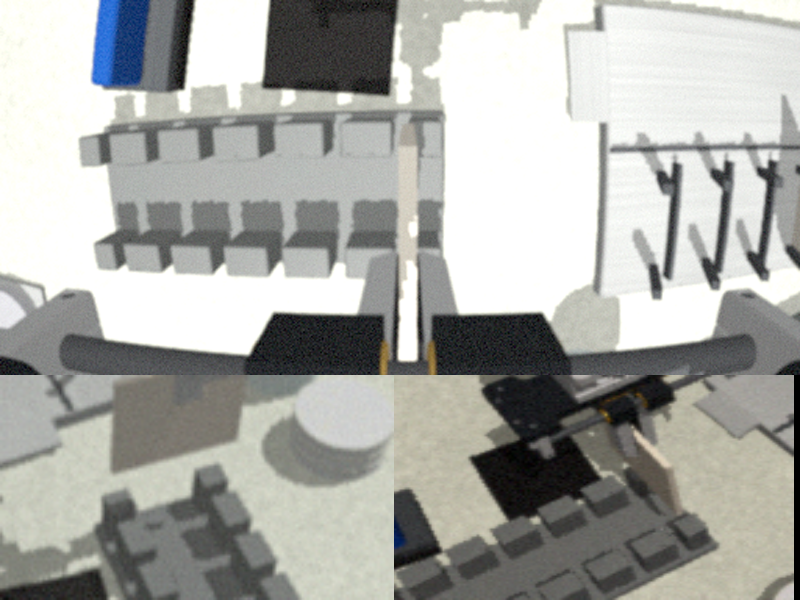

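The plate is held square above the end slot. The mosaic's wrist part shows the rack, so I'll check the rack estimate by marking the predicted block-top corners on a zoom.

Run:
```python
from h import *
C=eyes.get_calibration("wrist"); im=cv2.imread("pics/p_wrist.png")
k=3.2; x0,y0=50,120
b=cv2.resize(np.clip(im[y0:y0+125,x0:x0+250]*1.6,0,255).astype(np.uint8),None,fx=k,fy=k,interpolation=cv2.INTER_CUBIC)
for y in np.r_[-.145,(np.arange(6)-2.5)*.045-.0055,(np.arange(6)-2.5)*.045+.0055,.145]:
  for x in(-.055,-.031,.031,.055):
    u,v=proj(C,np.r_[w2(RK,x,y),.054],True); cv2.circle(b,(int((u+.5-x0)*k),int((v+.5-y0)*k)),2,(0,0,255),-1)
cv2.imwrite("pics/m2.png",b)
```

```text
(no output)
```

View pics/m2.png

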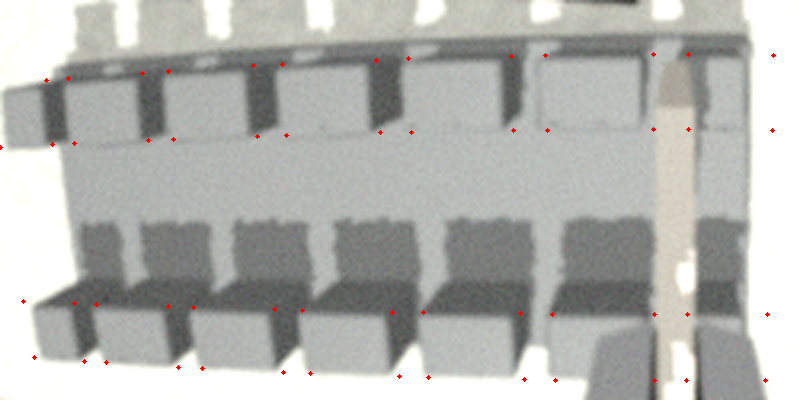

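```bash
sed -i 's/^RK=.*/RK=(np.array([.573,-.2115]),-.075)/' h.py
python3 - <<'E'
from h import *
D=eyes.get_calibration("side");C=eyes.get_calibration("wrist")
o=st(); p=o["tool_pos"]
for u,v in((279.8,224.5),(324.6,213.1)): 
    # intersect with the plate plane (through tcp, normal tool y)
    R=Ro.from_euler('xyz',o["ee_rot"]);n=R.apply([0,1,0]);q,d=ray(D,u,v); X=q+d*(n@(p-q))/(n@d); print("in tool",R.inv().apply(X-p))
# wrist: robot-side bottom corner of plate
q,d=ray(C,50+678/3.2-.5,120+62/3.2-.5,True); t=(p[2]-.161-q[2])/d[2]; print("wrist corner in tool",R.inv().apply(q+d*t-p))
go(*slot(.0675,.10)); go(*slot(.0675,.0))
E
```

```text
t 6.4 [ 0.5834 -0.0968  0.2726] [ 3.1404 -0.0014  3.0535] F [ 0.1167  0.0744 -2.1083] w 0.0061 ff 30.0
in tool [ 0.055  -0.      0.1661]
in tool [-0.0573 -0.      0.1689]
wrist corner in tool [0.0566 0.0007 0.1611]
turn [ 0.01 -0.01 -0.11] shift [ 0.09 -2.39 -0.02]
turn [ 0.01 -0.01 -0.11] shift [ 0.09 -2.39  4.98]
```

Call:
carry_out(
  deltas=[
    {"dx": 0, "dy": 0, "dz": 0, "wx": 0, "wy": 0, "wz": -0.11, "gripper": 255},
    {"dx": 0.03, "dy": -0.8, "dz": 0, "wx": 0, "wy": 0, "wz": 0, "gripper": 255},
    {"dx": 0.03, "dy": -0.8, "dz": 0, "wx": 0, "wy": 0, "wz": 0, "gripper": 255},
    {"dx": 0.03, "dy": -0.79, "dz": 0, "wx": 0, "wy": 0, "wz": 0, "gripper": 255},
    {"dx": 0, "dy": 0, "dz": 0.6, "wx": 0, "wy": 0, "wz": 0, "gripper": 255},
    {"dx": 0, "dy": 0, "dz": 0.6, "wx": 0, "wy": 0, "wz": 0, "gripper": 255},
    {"dx": 0, "dy": 0, "dz": 0.6, "wx": 0, "wy": 0, "wz": 0, "gripper": 255},
    {"dx": 0, "dy": 0, "dz": 0.4, "wx": 0, "wy": 0, "wz": 0, "gripper": 255},
    {"dx": 0, "dy": 0, "dz": 0, "wx": 0, "wy": 0, "wz": 0, "gripper": 255},
    {"dx": 0, "dy": 0, "dz": 0, "wx": 0, "wy": 0, "wz": 0, "gripper": 255},
    {"dx": 0, "dy": 0, "dz": 0, "wx": 0, "wy": 0, "wz": 0, "gripper": 255},
  ],
)

```text
time: 7.32
tool_pos: [0.578, -0.1448, 0.2293]
ee_rot: [3.141, -0.0, 3.066]
wrist_force: [0.5, -0.8, -1.6]
width: 0.0058
finger_force: 30.0
```

Run:
```python
from h import *
st(); go(*slot(.0675,.0))
C=eyes.get_calibration("wrist"); im=eyes.snapshot("wrist")[:,:,::-1]
k=4; x0,y0=160,100
b=cv2.resize(np.clip(im[y0:y0+150,x0:x0+200]*1.6,0,255).astype(np.uint8),None,fx=k,fy=k,interpolation=cv2.INTER_CUBIC)
cv2.imwrite("pics/m3.png",b)
```

```text
t 7.3 [ 0.578  -0.1448  0.2293] [ 3.141  -0.0002  3.0661] F [ 0.4551 -0.8176 -1.6208] w 0.0058 ff 30.0
turn [ 0.01 -0.   -0.  ] shift [-0.    0.03  2.82]
```

View pics/m3.png

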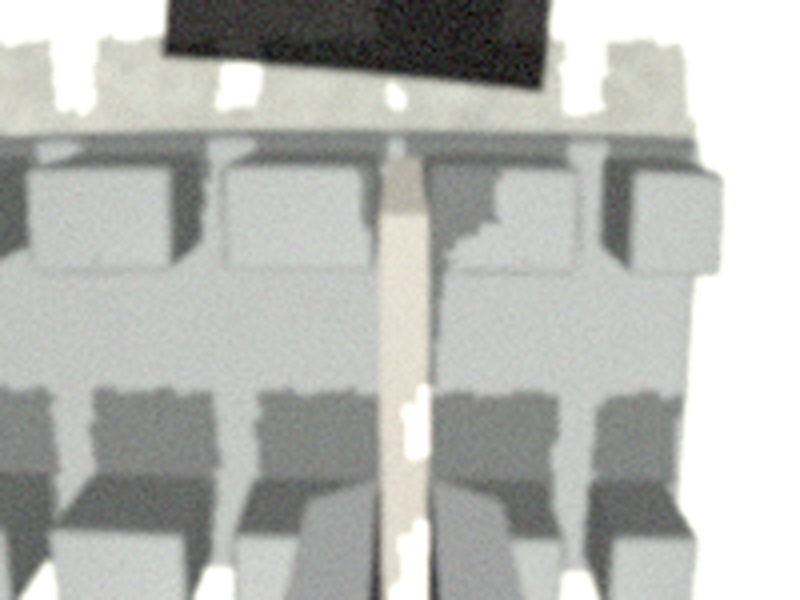

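The dark patch on the block is the plate's shadow. The slot's middle, at about column 397, lies about 1.7 mm to the left of the plate at column 405. I'll shift and lower.

Call:
carry_out(
  deltas=[
    {"dx": 0, "dy": -0.08, "dz": 0, "wx": 0, "wy": 0, "wz": 0, "gripper": 255},
    {"dx": 0, "dy": 0, "dz": 0.5, "wx": 0, "wy": 0, "wz": 0, "gripper": 255},
    {"dx": 0, "dy": 0, "dz": 0.5, "wx": 0, "wy": 0, "wz": 0, "gripper": 255},
    {"dx": 0, "dy": 0, "dz": 0, "wx": 0, "wy": 0, "wz": 0, "gripper": 255},
    {"dx": 0, "dy": 0, "dz": 0, "wx": 0, "wy": 0, "wz": 0, "gripper": 255},
  ],
)

```text
time: 7.78
tool_pos: [0.5769, -0.1467, 0.2074]
ee_rot: [3.14, -0.004, 3.065]
wrist_force: [-0.6, -0.7, -2.2]
width: 0.0058
finger_force: 30.0
```

Call:
carry_out(
  deltas=[
    {"dx": 0, "dy": 0, "dz": 0.4, "wx": 0, "wy": 0, "wz": 0, "gripper": 255},
    {"dx": 0, "dy": 0, "dz": 0.4, "wx": 0, "wy": 0, "wz": 0, "gripper": 255},
    {"dx": 0, "dy": 0, "dz": 0.4, "wx": 0, "wy": 0, "wz": 0, "gripper": 255},
    {"dx": 0, "dy": 0, "dz": 0.2, "wx": 0, "wy": 0, "wz": 0, "gripper": 255},
    {"dx": 0, "dy": 0, "dz": 0, "wx": 0, "wy": 0, "wz": 0, "gripper": 255},
    {"dx": 0, "dy": 0, "dz": 0, "wx": 0, "wy": 0, "wz": 0, "gripper": 255},
  ],
)

```text
time: 8.28
tool_pos: [0.5774, -0.1467, 0.1805]
ee_rot: [3.141, -0.002, 3.065]
wrist_force: [1.4, -0.6, -1.5]
width: 0.0059
finger_force: 30.0
```

Going in freely. I'll lower in small steps until it touches.

Call:
carry_out(
  deltas=[
    {"dx": 0, "dy": 0, "dz": 0.15, "wx": 0, "wy": 0, "wz": 0, "gripper": 255},
    {"dx": 0, "dy": 0, "dz": 0.1, "wx": 0, "wy": 0, "wz": 0, "gripper": 255},
    {"dx": 0, "dy": 0, "dz": 0, "wx": 0, "wy": 0, "wz": 0, "gripper": 255},
    {"dx": 0, "dy": 0, "dz": 0, "wx": 0, "wy": 0, "wz": 0, "gripper": 255},
  ],
)

```text
time: 8.62
tool_pos: [0.5777, -0.1468, 0.1763]
ee_rot: [3.141, -0.0, 3.065]
wrist_force: [0.9, 0.3, -1.1]
width: 0.0059
finger_force: 30.0
```

Call:
carry_out(
  deltas=[
    {"dx": 0, "dy": 0, "dz": 0.1, "wx": 0, "wy": 0, "wz": 0, "gripper": 255},
    {"dx": 0, "dy": 0, "dz": 0, "wx": 0, "wy": 0, "wz": 0, "gripper": 255},
    {"dx": 0, "dy": 0, "dz": 0, "wx": 0, "wy": 0, "wz": 0, "gripper": 255},
  ],
)

```text
time: 8.87
tool_pos: [0.5778, -0.1469, 0.1761]
ee_rot: [3.141, 0.001, 3.065]
wrist_force: [-2.4, 0.8, 5.7]
width: 0.006
finger_force: 30.0
```

Contact at TCP z 0.176, so the plate is seated. Release and rise.

Call:
carry_out(
  deltas=[
    {"dx": 0, "dy": 0, "dz": -0.05, "wx": 0, "wy": 0, "wz": 0, "gripper": 120},
    {"dx": 0, "dy": 0, "dz": 0, "wx": 0, "wy": 0, "wz": 0, "gripper": 120},
    {"dx": 0, "dy": 0, "dz": 0, "wx": 0, "wy": 0, "wz": 0, "gripper": 120},
    {"dx": 0, "dy": 0, "dz": 0, "wx": 0, "wy": 0, "wz": 0, "gripper": 120},
    {"dx": 0, "dy": 0, "dz": -0.3, "wx": 0, "wy": 0, "wz": 0, "gripper": 120},
    {"dx": 0, "dy": 0, "dz": -0.9, "wx": 0, "wy": 0, "wz": 0, "gripper": 120},
    {"dx": 0, "dy": 0, "dz": -0.9, "wx": 0, "wy": 0, "wz": 0, "gripper": 120},
    {"dx": 0, "dy": 0, "dz": -0.9, "wx": 0, "wy": 0, "wz": 0, "gripper": 120},
    {"dx": 0, "dy": 0, "dz": -0.9, "wx": 0, "wy": 0, "wz": 0, "gripper": 120},
    {"dx": 0, "dy": 0, "dz": -0.9, "wx": 0, "wy": 0, "wz": 0, "gripper": 120},
    {"dx": 0, "dy": 0, "dz": 0, "wx": 0, "wy": 0, "wz": 0, "gripper": 120},
    {"dx": 0, "dy": 0, "dz": 0, "wx": 0, "wy": 0, "wz": 0, "gripper": 120},
  ],
)

```text
time: 9.87
tool_pos: [0.5781, -0.147, 0.2724]
ee_rot: [-3.141, 0.002, 3.065]
wrist_force: [-0.3, 0.4, -1.1]
width: 0.05
finger_force: 0.0
```

```bash
sed -i 's/^RK=.*/RK=(np.array([.573,-.2135]),-.075)/' h.py
python3 - <<'E'
from h import *
st(); go(*plate(1,.10))
im=eyes.snapshot("side")[:,:,::-1]; cv2.imwrite("pics/s2.png",im)
D=eyes.get_calibration("side")
# predicted seated plate corners (top) in the side view, and white mask bbox there
R=toolR(RK[1]);c=np.r_[w2(RK,0,.0675),.062]
print([np.round(proj(D,c+R.apply([x,0,z])),1) for x in(.055,-.055) for z in(-.05,.05)])
h=cv2.cvtColor(im,cv2.COLOR_BGR2HSV); print(h[230:245,300:318:6].tolist()[::7])
E
```

```text
t 9.9 [ 0.5781 -0.147   0.2724] [-3.1414  0.0024  3.0654] F [-0.3418  0.3933 -1.1486] w 0.0500 ff 0.0
turn [-3.64  0.12 -0.45] shift [-2.12 14.28  7.44]
[array([288. , 239.7]), array([286.2, 266.5]), array([333.4, 226.3]), array([328.3, 253.3])]
[[[38, 22, 138], [38, 19, 144], [30, 9, 57]], [[24, 26, 138], [19, 33, 86], [30, 25, 82]], [[19, 34, 83], [24, 31, 82], [19, 33, 84]]]
```

Call:
carry_out(
  deltas=[
    {"dx": 0, "dy": 0, "dz": 0, "wx": -0.91, "wy": 0.03, "wz": -0.11, "gripper": 120},
    {"dx": 0, "dy": 0, "dz": 0, "wx": -0.91, "wy": 0.03, "wz": -0.11, "gripper": 120},
    {"dx": 0, "dy": 0, "dz": 0, "wx": -0.91, "wy": 0.03, "wz": -0.11, "gripper": 120},
    {"dx": 0, "dy": 0, "dz": 0, "wx": -0.91, "wy": 0.03, "wz": -0.12, "gripper": 120},
    {"dx": -0.14, "dy": 0.95, "dz": 0.5, "wx": 0, "wy": 0, "wz": 0, "gripper": 120},
    {"dx": -0.14, "dy": 0.95, "dz": 0.5, "wx": 0, "wy": 0, "wz": 0, "gripper": 120},
    {"dx": -0.14, "dy": 0.95, "dz": 0.5, "wx": 0, "wy": 0, "wz": 0, "gripper": 120},
    {"dx": -0.14, "dy": 0.95, "dz": 0.5, "wx": 0, "wy": 0, "wz": 0, "gripper": 120},
    {"dx": -0.14, "dy": 0.95, "dz": 0.5, "wx": 0, "wy": 0, "wz": 0, "gripper": 120},
    {"dx": -0.14, "dy": 0.95, "dz": 0.5, "wx": 0, "wy": 0, "wz": 0, "gripper": 120},
    {"dx": -0.14, "dy": 0.95, "dz": 0.5, "wx": 0, "wy": 0, "wz": 0, "gripper": 120},
    {"dx": -0.14, "dy": 0.95, "dz": 0.5, "wx": 0, "wy": 0, "wz": 0, "gripper": 120},
    {"dx": -0.14, "dy": 0.95, "dz": 0.5, "wx": 0, "wy": 0, "wz": 0, "gripper": 120},
    {"dx": -0.14, "dy": 0.95, "dz": 0.5, "wx": 0, "wy": 0, "wz": 0, "gripper": 120},
    {"dx": -0.14, "dy": 0.95, "dz": 0.5, "wx": 0, "wy": 0, "wz": 0, "gripper": 120},
    {"dx": -0.14, "dy": 0.95, "dz": 0.5, "wx": 0, "wy": 0, "wz": 0, "gripper": 120},
    {"dx": -0.14, "dy": 0.95, "dz": 0.49, "wx": 0, "wy": 0, "wz": 0, "gripper": 120},
    {"dx": -0.14, "dy": 0.95, "dz": 0.49, "wx": 0, "wy": 0, "wz": 0, "gripper": 120},
    {"dx": -0.14, "dy": 0.95, "dz": 0.46, "wx": 0, "wy": 0, "wz": 0, "gripper": 120},
    {"dx": 0, "dy": 0, "dz": 0, "wx": 0, "wy": 0, "wz": 0, "gripper": 120},
  ],
)

```text
time: 11.58
tool_pos: [0.6253, 0.1768, 0.2545]
ee_rot: [2.703, -0.007, 3.124]
wrist_force: [-0.6, -0.6, -0.3]
width: 0.0498
finger_force: 0.0
```

Run:
```python
from h import *
st(); go(*plate(1,.0))
C=eyes.get_calibration("wrist");im=eyes.snapshot("wrist")
cv2.imwrite("pics/w3.png",im[:,:,::-1])
c=plate(1,0);R=c[1];cen=c[0]+R.apply([0,0,.111])
hs=[proj(C,cen+R.apply([x,0,-.05]),True) for x in(.055,-.055)]; print(np.round(hs,1))
# bright plate-edge: columns profile across the top edge at a few rows
g=im.astype(int); 
for v in (int(hs[0][1])+12,int(hs[0][1])+45):
    u=int(hs[0][0]); print(v,u-14,[int(x) for x in (g[v,u-14:u+15,0])], [int(x) for x in (g[v,u-14:u+15,0]-g[v,u-14:u+15,2])])
u=int(np.mean([h[0] for h in hs]));v=int(hs[0][1]); print("col",u,v-15,[int(x) for x in g[v-15:v+15,u,0]])
```

```text
t 11.6 [0.6253 0.1768 0.2545] [ 2.7025 -0.0068  3.1244] F [-0.6364 -0.5627 -0.3028] w 0.0498 ff 0.0
turn [ 0.02 -0.06  0.  ] shift [-0.1  -0.06  4.76]
[[258.8 145.3]
 [258.9 268.9]]
157 244 [105, 100, 101, 107, 96, 81, 55, 49, 48, 51, 47, 49, 76, 100, 120, 126, 128, 129, 125, 118, 97, 60, 38, 54, 66, 73, 104, 135, 149] [1, 0, 2, 3, 0, 2, -4, -1, 0, -2, -1, -3, 7, 8, 12, 10, 10, 12, 10, 11, 7, 5, -5, 0, -3, -4, -1, 0, -1]
190 244 [102, 104, 100, 109, 103, 101, 105, 104, 103, 103, 104, 105, 120, 155, 172, 177, 177, 177, 177, 166, 130, 87, 47, 53, 70, 80, 106, 137, 151] [1, -1, 1, 2, 0, 0, 1, 1, 0, 0, 1, 2, 4, 12, 13, 16, 14, 13, 12, 12, 10, 9, -2, -1, 0, -4, -3, 0, 3]
col 258 130 [90, 64, 52, 60, 86, 103, 100, 104, 105, 106, 115, 121, 124, 122, 122, 124, 124, 123, 120, 121, 120, 117, 123, 119, 121, 121, 121, 120, 121, 122]
```

Run:
```python
import cv2,numpy as np
for n,u in(("w3",260),("w2",274)):
    g=cv2.imread(f"pics/{n}.png").astype(int); s=g[:,u-2:u+3].mean(1); d=np.round(s[:,2]-s[:,0]).astype(int); v=s[:,2].astype(int)
    for a,b in((132,160),(255,285)): print(n,a,d[a:b].tolist(),v[a:b].tolist())
```

```text
w3 132 [-4, -3, 4, 5, 7, 10, 8, 9, 10, 9, 11, 11, 11, 10, 11, 11, 11, 10, 11, 11, 11, 10, 11, 11, 11, 11, 11, 11] [61, 70, 92, 101, 101, 104, 102, 105, 112, 120, 126, 125, 127, 125, 126, 126, 126, 124, 124, 125, 125, 124, 125, 125, 124, 125, 125, 125]
w3 255 [13, 13, 13, 13, 13, 13, 13, 14, 12, 11, 8, 5, 7, 6, 6, 6, 5, 6, 6, 7, 6, 5, 6, 5, 6, 5, 4, 1, -2, -3] [176, 177, 176, 176, 176, 177, 177, 175, 171, 154, 130, 118, 116, 114, 119, 119, 117, 119, 119, 119, 120, 118, 115, 114, 114, 111, 99, 83, 68, 59]
w2 132 [1, 1, -2, -4, -3, 0, -1, 1, 1, 3, 5, 8, 8, 8, 9, 8, 10, 10, 11, 11, 11, 12, 14, 13, 13, 13, 13, 13] [113, 95, 78, 69, 82, 106, 122, 125, 121, 112, 103, 102, 102, 98, 99, 98, 98, 98, 105, 127, 145, 154, 155, 154, 154, 153, 154, 156]
w2 255 [13, 13, 13, 13, 13, 13, 12, 13, 13, 14, 13, 13, 13, 12, 9, 7, 8, 8, 8, 6, 8, 8, 8, 7, 7, 8, 7, 7, 7, 7] [174, 172, 172, 171, 172, 172, 172, 172, 173, 172, 172, 173, 171, 171, 167, 166, 166, 164, 164, 164, 164, 166, 166, 166, 166, 167, 165, 163, 162, 163]
```

The top edge of plate 1 runs over rows 140–264 and the prediction was 145–269, so it sits about 4 mm nearer the robot. Corrected grasp:

Call:
carry_out(
  deltas=[
    {"dx": 0.11, "dy": 0.01, "dz": 0, "wx": 0.02, "wy": -0.06, "wz": 0, "gripper": 120},
    {"dx": 0, "dy": 0, "dz": 0.8, "wx": 0, "wy": 0, "wz": 0, "gripper": 120},
    {"dx": 0, "dy": 0, "dz": 0.8, "wx": 0, "wy": 0, "wz": 0, "gripper": 120},
    {"dx": 0, "dy": 0, "dz": 0.8, "wx": 0, "wy": 0, "wz": 0, "gripper": 120},
    {"dx": 0, "dy": 0, "dz": 0.8, "wx": 0, "wy": 0, "wz": 0, "gripper": 120},
    {"dx": 0, "dy": 0, "dz": 0.8, "wx": 0, "wy": 0, "wz": 0, "gripper": 120},
    {"dx": 0, "dy": 0, "dz": 0.7, "wx": 0, "wy": 0, "wz": 0, "gripper": 120},
    {"dx": 0, "dy": 0, "dz": 0, "wx": 0, "wy": 0, "wz": 0, "gripper": 120},
    {"dx": 0, "dy": 0, "dz": 0, "wx": 0, "wy": 0, "wz": 0, "gripper": 255},
    {"dx": 0, "dy": 0, "dz": 0, "wx": 0, "wy": 0, "wz": 0, "gripper": 255},
    {"dx": 0, "dy": 0, "dz": 0, "wx": 0, "wy": 0, "wz": 0, "gripper": 255},
    {"dx": 0, "dy": 0, "dz": 0, "wx": 0, "wy": 0, "wz": 0, "gripper": 255},
    {"dx": 0, "dy": 0, "dz": 0, "wx": 0, "wy": 0, "wz": 0, "gripper": 255},
    {"dx": 0, "dy": 0, "dz": 0, "wx": 0, "wy": 0, "wz": 0, "gripper": 255},
    {"dx": 0, "dy": 0, "dz": 0, "wx": 0, "wy": 0, "wz": 0, "gripper": 255},
  ],
)

```text
time: 12.88
tool_pos: [0.6257, 0.2142, 0.173]
ee_rot: [2.703, 0.005, 3.117]
wrist_force: [0.8, 7.7, 3.0]
width: 0.0066
finger_force: 3.7
```

Run:
```python
from h import *
st(); go(*plate(1,.0))
```

```text
t 12.9 [0.6257 0.2142 0.173 ] [2.7027 0.005  3.1174] F [0.8324 7.7429 2.9534] w 0.0066 ff 3.7
turn [ 0.02  0.05 -0.01] shift [-0.13 -0.04  0.28]
```

Call:
carry_out(
  deltas=[
    {"dx": 0, "dy": 0, "dz": 0, "wx": 0, "wy": 0, "wz": 0, "gripper": 255},
    {"dx": 0, "dy": 0, "dz": -0.5, "wx": 0, "wy": 0, "wz": 0, "gripper": 255},
    {"dx": 0, "dy": 0, "dz": -0.9, "wx": 0, "wy": 0, "wz": 0, "gripper": 255},
    {"dx": 0, "dy": 0, "dz": -0.9, "wx": 0, "wy": 0, "wz": 0, "gripper": 255},
    {"dx": 0, "dy": 0, "dz": -0.9, "wx": 0, "wy": 0, "wz": 0, "gripper": 255},
    {"dx": 0, "dy": 0, "dz": -0.9, "wx": 0, "wy": 0, "wz": 0, "gripper": 255},
    {"dx": 0, "dy": 0, "dz": -0.9, "wx": 0, "wy": 0, "wz": 0, "gripper": 255},
    {"dx": 0, "dy": 0, "dz": -0.6, "wx": 0, "wy": 0, "wz": 0, "gripper": 255},
    {"dx": 0, "dy": 0, "dz": 0, "wx": 0, "wy": 0, "wz": 0, "gripper": 255},
    {"dx": 0, "dy": 0, "dz": 0, "wx": 0, "wy": 0, "wz": 0, "gripper": 255},
  ],
)

```text
time: 13.72
tool_pos: [0.624, 0.1656, 0.2734]
ee_rot: [2.707, 0.004, 3.117]
wrist_force: [0.2, 0.7, -2.3]
width: 0.0057
finger_force: 30.0
```

Run:
```python
from h import *
st(); go(*slot(-.0225,.11))
```

```text
t 13.7 [0.624  0.1656 0.2734] [2.7071 0.0043 3.117 ] F [ 0.1773  0.6728 -2.3192] w 0.0057 ff 30.0
turn [ 3.62 -0.06  0.42] shift [  1.12 -20.22  -0.48]
```

The held plate must clear the seated one (top at 0.112), so I'll rise another 40 mm first.

Call:
carry_out(
  deltas=[
    {"dx": 0, "dy": 0, "dz": 0, "wx": 0.72, "wy": -0.01, "wz": 0.08, "gripper": 255},
    {"dx": 0, "dy": 0, "dz": 0, "wx": 0.72, "wy": -0.01, "wz": 0.08, "gripper": 255},
    {"dx": 0, "dy": 0, "dz": 0, "wx": 0.72, "wy": -0.01, "wz": 0.08, "gripper": 255},
    {"dx": 0, "dy": 0, "dz": 0, "wx": 0.72, "wy": -0.01, "wz": 0.09, "gripper": 255},
    {"dx": 0, "dy": 0, "dz": 0, "wx": 0.74, "wy": -0.02, "wz": 0.09, "gripper": 255},
    {"dx": 0, "dy": 0, "dz": -1, "wx": 0, "wy": 0, "wz": 0, "gripper": 255},
    {"dx": 0, "dy": 0, "dz": -1, "wx": 0, "wy": 0, "wz": 0, "gripper": 255},
    {"dx": 0.06, "dy": -1, "dz": 0, "wx": 0, "wy": 0, "wz": 0, "gripper": 255},
    {"dx": 0.06, "dy": -1, "dz": 0, "wx": 0, "wy": 0, "wz": 0, "gripper": 255},
    {"dx": 0.06, "dy": -1, "dz": 0, "wx": 0, "wy": 0, "wz": 0, "gripper": 255},
    {"dx": 0.06, "dy": -1, "dz": 0, "wx": 0, "wy": 0, "wz": 0, "gripper": 255},
    {"dx": 0.06, "dy": -1, "dz": 0, "wx": 0, "wy": 0, "wz": 0, "gripper": 255},
    {"dx": 0.06, "dy": -1, "dz": 0, "wx": 0, "wy": 0, "wz": 0, "gripper": 255},
    {"dx": 0.06, "dy": -1, "dz": 0, "wx": 0, "wy": 0, "wz": 0, "gripper": 255},
    {"dx": 0.06, "dy": -1, "dz": 0, "wx": 0, "wy": 0, "wz": 0, "gripper": 255},
    {"dx": 0.06, "dy": -1, "dz": 0, "wx": 0, "wy": 0, "wz": 0, "gripper": 255},
  ],
)

```text
time: 15.05
tool_pos: [0.5992, -0.0131, 0.3109]
ee_rot: [3.14, -0.003, 3.068]
wrist_force: [0.6, -0.4, -1.2]
width: 0.0057
finger_force: 30.0
```

Call:
carry_out(
  deltas=[
    {"dx": 0.06, "dy": -1, "dz": 0, "wx": 0, "wy": 0, "wz": 0, "gripper": 255},
    {"dx": 0.06, "dy": -1, "dz": 0, "wx": 0, "wy": 0, "wz": 0, "gripper": 255},
    {"dx": 0.06, "dy": -1, "dz": 0, "wx": 0, "wy": 0, "wz": 0, "gripper": 255},
    {"dx": 0.06, "dy": -1, "dz": 0, "wx": 0, "wy": 0, "wz": 0, "gripper": 255},
    {"dx": 0.06, "dy": -1, "dz": 0, "wx": 0, "wy": 0, "wz": 0, "gripper": 255},
    {"dx": 0.06, "dy": -1, "dz": 0, "wx": 0, "wy": 0, "wz": 0, "gripper": 255},
    {"dx": 0.06, "dy": -1, "dz": 0, "wx": 0, "wy": 0, "wz": 0, "gripper": 255},
    {"dx": 0.06, "dy": -1, "dz": 0, "wx": 0, "wy": 0, "wz": 0, "gripper": 255},
    {"dx": 0.06, "dy": -1, "dz": 0, "wx": 0, "wy": 0, "wz": 0, "gripper": 255},
    {"dx": 0.06, "dy": -1, "dz": 0, "wx": 0, "wy": 0, "wz": 0, "gripper": 255},
    {"dx": 0.06, "dy": -1, "dz": 0, "wx": 0, "wy": 0, "wz": 0, "gripper": 255},
    {"dx": 0, "dy": -0.2, "dz": 0, "wx": 0, "wy": 0, "wz": 0, "gripper": 255},
    {"dx": 0, "dy": 0, "dz": 0, "wx": 0, "wy": 0, "wz": 0, "gripper": 255},
    {"dx": 0, "dy": 0, "dz": 0, "wx": 0, "wy": 0, "wz": 0, "gripper": 255},
  ],
)

```text
time: 16.22
tool_pos: [0.57, -0.2343, 0.3117]
ee_rot: [3.139, -0.002, 3.068]
wrist_force: [-0.4, 0.4, -2.6]
width: 0.0056
finger_force: 30.0
```

Run:
```python
from h import *
st(); go(*slot(-.0225,.055))
```

```text
t 16.2 [ 0.57   -0.2343  0.3117] [ 3.1388 -0.0016  3.0678] F [-0.4009  0.4165 -2.6273] w 0.0056 ff 30.0
turn [ 0.02 -0.01  0.01] shift [-0.07 -0.08  4.19]
```

Call:
carry_out(
  deltas=[
    {"dx": -0.07, "dy": -0.08, "dz": 0.6, "wx": 0.02, "wy": 0, "wz": 0.01, "gripper": 255},
    {"dx": 0, "dy": 0, "dz": 0.8, "wx": 0, "wy": 0, "wz": 0, "gripper": 255},
    {"dx": 0, "dy": 0, "dz": 0.8, "wx": 0, "wy": 0, "wz": 0, "gripper": 255},
    {"dx": 0, "dy": 0, "dz": 0.8, "wx": 0, "wy": 0, "wz": 0, "gripper": 255},
    {"dx": 0, "dy": 0, "dz": 0.8, "wx": 0, "wy": 0, "wz": 0, "gripper": 255},
    {"dx": 0, "dy": 0, "dz": 0, "wx": 0, "wy": 0, "wz": 0, "gripper": 255},
    {"dx": 0, "dy": 0, "dz": 0, "wx": 0, "wy": 0, "wz": 0, "gripper": 255},
    {"dx": 0, "dy": 0, "dz": 0, "wx": 0, "wy": 0, "wz": 0, "gripper": 255},
  ],
)

```text
time: 16.88
tool_pos: [0.5717, -0.2363, 0.2377]
ee_rot: [-3.14, 0.001, 3.067]
wrist_force: [0.5, 1.1, -1.4]
width: 0.0059
finger_force: 30.0
```

Run:
```python
from h import *
st(); go(*slot(-.0225,.0))
im=eyes.snapshot("wrist").astype(int); cv2.imwrite("pics/w4.png",im[:,:,::-1].astype(np.uint8))
# gap positions in the near row and far row (brightness profile along the block tops)
C=eyes.get_calibration("wrist")
for x in(-.043,.043):
    uv=[proj(C,np.r_[w2(RK,x,y),.054],True) for y in(-.0225-.045,-.0225,.0225)]; print(np.round(uv,1))
    v=int(round(uv[1][1])); u=int(round(uv[1][0])); print(v,u-60,[int(a) for a in im[v-3:v+4,u-60:u+60].mean((0,2))])
```

```text
t 16.9 [ 0.5717 -0.2363  0.2377] [-3.1397  0.0012  3.0672] F [ 0.5411  1.1385 -1.3618] w 0.0059 ff 30.0
turn [-0.02  0.01  0.01] shift [0.02 0.02 3.24]
[[211.9 151.3]
 [261.7 151. ]
 [311.4 151.4]]
151 202 [124, 124, 123, 116, 100, 75, 65, 62, 61, 59, 64, 74, 98, 115, 120, 118, 112, 107, 113, 121, 123, 123, 124, 124, 125, 125, 125, 124, 124, 125, 124, 124, 125, 124, 125, 124, 124, 125, 126, 124, 125, 125, 125, 125, 125, 126, 125, 125, 121, 119, 114, 109, 110, 115, 120, 121, 122, 121, 121, 122, 121, 122, 121, 121, 112, 88, 69, 69, 77, 83, 88, 89, 93, 96, 97, 98, 103, 110, 114, 115, 114, 115, 117, 121, 124, 125, 125, 124, 126, 125, 124, 125, 124, 125, 124, 127, 125, 125, 125, 125, 124, 122, 118, 113, 113, 118, 121, 118, 109, 87, 64, 59, 59, 60, 59, 67, 84, 106, 120, 122]
[[215.6 239.5]
 [261.6 239.9]
 [307.5 239.6]]
240 202 [127, 128, 127, 128, 128, 126, 120, 104, 78, 70, 90, 126, 154, 166, 168, 169, 169, 169, 163, 147, 128, 125, 127, 128, 127, 127, 127, 127, 127, 126, 122, 110, 102, 99, 100, 99, 98, 98, 100, 99, 98, 99, 100, 100, 99, 99, 99, 99, 100, 98, 86, 60, 50, 86, 119, 134, 146, 161, 168, 173, 184, 192, 195, 184, 142, 77, 55, 81, 96, 100, 99, 99, 99, 99, 98, 99, 98, 99, 100, 99, 98, 99, 99, 100, 100, 102, 109, 120, 125, 127, 125, 126, 126, 126, 125, 126, 124, 124, 126, 138, 154, 165, 167, 166, 164, 159, 142, 112, 81, 64, 72, 96, 114, 123, 125, 125, 124, 125, 124, 124]
```

Aligned within 1 mm. Lower until it touches.

Call:
carry_out(
  deltas=[
    {"dx": 0, "dy": 0.02, "dz": 0.5, "wx": 0, "wy": 0, "wz": 0, "gripper": 255},
    {"dx": 0, "dy": 0, "dz": 0.5, "wx": 0, "wy": 0, "wz": 0, "gripper": 255},
    {"dx": 0, "dy": 0, "dz": 0.5, "wx": 0, "wy": 0, "wz": 0, "gripper": 255},
    {"dx": 0, "dy": 0, "dz": 0.5, "wx": 0, "wy": 0, "wz": 0, "gripper": 255},
    {"dx": 0, "dy": 0, "dz": 0.3, "wx": 0, "wy": 0, "wz": 0, "gripper": 255},
    {"dx": 0, "dy": 0, "dz": 0.2, "wx": 0, "wy": 0, "wz": 0, "gripper": 255},
    {"dx": 0, "dy": 0, "dz": 0.1, "wx": 0, "wy": 0, "wz": 0, "gripper": 255},
    {"dx": 0, "dy": 0, "dz": 0, "wx": 0, "wy": 0, "wz": 0, "gripper": 255},
    {"dx": 0, "dy": 0, "dz": 0, "wx": 0, "wy": 0, "wz": 0, "gripper": 255},
    {"dx": 0, "dy": 0, "dz": 0, "wx": 0, "wy": 0, "wz": 0, "gripper": 255},
  ],
)

```text
time: 17.77
tool_pos: [0.5716, -0.2368, 0.1858]
ee_rot: [-3.14, 0.002, 3.066]
wrist_force: [-0.0, 0.6, -1.4]
width: 0.0058
finger_force: 30.0
```

Call:
carry_out(
  deltas=[
    {"dx": 0, "dy": 0, "dz": 0.15, "wx": 0, "wy": 0, "wz": 0, "gripper": 255},
    {"dx": 0, "dy": 0, "dz": 0.1, "wx": 0, "wy": 0, "wz": 0, "gripper": 255},
    {"dx": 0, "dy": 0, "dz": 0, "wx": 0, "wy": 0, "wz": 0, "gripper": 255},
    {"dx": 0, "dy": 0, "dz": 0, "wx": 0, "wy": 0, "wz": 0, "gripper": 255},
    {"dx": 0, "dy": 0, "dz": 0, "wx": 0, "wy": 0, "wz": 0, "gripper": 255},
  ],
)

```text
time: 18.18
tool_pos: [0.5714, -0.2367, 0.1803]
ee_rot: [-3.14, 0.001, 3.066]
wrist_force: [0.6, -0.4, -0.8]
width: 0.0055
finger_force: 30.0
```

Call:
carry_out(
  deltas=[
    {"dx": 0, "dy": 0, "dz": 0.1, "wx": 0, "wy": 0, "wz": 0, "gripper": 255},
    {"dx": 0, "dy": 0, "dz": 0, "wx": 0, "wy": 0, "wz": 0, "gripper": 255},
    {"dx": 0, "dy": 0, "dz": 0, "wx": 0, "wy": 0, "wz": 0, "gripper": 255},
  ],
)

```text
time: 18.43
tool_pos: [0.5713, -0.2367, 0.1802]
ee_rot: [-3.139, 0.001, 3.066]
wrist_force: [-3.1, 1.8, 5.6]
width: 0.0056
finger_force: 30.0
```

Call:
carry_out(
  deltas=[
    {"dx": 0, "dy": 0, "dz": 0.06, "wx": 0, "wy": 0, "wz": 0, "gripper": 255},
    {"dx": 0, "dy": 0, "dz": 0, "wx": 0, "wy": 0, "wz": 0, "gripper": 255},
    {"dx": 0, "dy": 0, "dz": 0, "wx": 0, "wy": 0, "wz": 0, "gripper": 255},
  ],
)

```text
time: 18.68
tool_pos: [0.5713, -0.2367, 0.1802]
ee_rot: [-3.139, 0.002, 3.066]
wrist_force: [-4.1, 2.0, 9.7]
width: 0.0058
finger_force: 30.0
```

Seated. Release, rise and go to plate 0.

Call:
carry_out(
  deltas=[
    {"dx": 0, "dy": 0, "dz": -0.1, "wx": 0, "wy": 0, "wz": 0, "gripper": 120},
    {"dx": 0, "dy": 0, "dz": 0, "wx": 0, "wy": 0, "wz": 0, "gripper": 120},
    {"dx": 0, "dy": 0, "dz": 0, "wx": 0, "wy": 0, "wz": 0, "gripper": 120},
    {"dx": 0, "dy": 0, "dz": 0, "wx": 0, "wy": 0, "wz": 0, "gripper": 120},
    {"dx": 0, "dy": 0, "dz": -0.3, "wx": 0, "wy": 0, "wz": 0, "gripper": 120},
    {"dx": 0, "dy": 0, "dz": -0.9, "wx": 0, "wy": 0, "wz": 0, "gripper": 120},
    {"dx": 0, "dy": 0, "dz": -0.9, "wx": 0, "wy": 0, "wz": 0, "gripper": 120},
    {"dx": 0, "dy": 0, "dz": -0.9, "wx": 0, "wy": 0, "wz": 0, "gripper": 120},
    {"dx": 0, "dy": 0, "dz": -0.9, "wx": 0, "wy": 0, "wz": 0, "gripper": 120},
    {"dx": 0, "dy": 0, "dz": -0.9, "wx": 0, "wy": 0, "wz": 0, "gripper": 120},
    {"dx": 0, "dy": 0, "dz": 0, "wx": 0, "wy": 0, "wz": 0, "gripper": 120},
    {"dx": 0, "dy": 0, "dz": 0, "wx": 0, "wy": 0, "wz": 0, "gripper": 120},
  ],
)

```text
time: 19.68
tool_pos: [0.5717, -0.2367, 0.2761]
ee_rot: [-3.139, 0.003, 3.066]
wrist_force: [-0.2, 0.3, -1.1]
width: 0.0496
finger_force: 0.0
```

Run:
```python
from h import *
st(); go(*plate(0,.10))
```

```text
t 19.7 [ 0.5717 -0.2367  0.2761] [-3.1389  0.0029  3.0662] F [-0.2293  0.2874 -1.0796] w 0.0496 ff 0.0
turn [-3.66  0.12 -0.44] shift [-2.35 20.85 10.71]
```

Call:
carry_out(
  deltas=[
    {"dx": 0, "dy": 0, "dz": 0, "wx": -0.91, "wy": 0.03, "wz": -0.11, "gripper": 120},
    {"dx": 0, "dy": 0, "dz": 0, "wx": -0.91, "wy": 0.03, "wz": -0.11, "gripper": 120},
    {"dx": 0, "dy": 0, "dz": 0, "wx": -0.92, "wy": 0.03, "wz": -0.11, "gripper": 120},
    {"dx": 0, "dy": 0, "dz": 0, "wx": -0.92, "wy": 0.03, "wz": -0.11, "gripper": 120},
    {"dx": -0.11, "dy": 0.95, "dz": 0.49, "wx": 0, "wy": 0, "wz": 0, "gripper": 120},
    {"dx": -0.11, "dy": 0.95, "dz": 0.49, "wx": 0, "wy": 0, "wz": 0, "gripper": 120},
    {"dx": -0.11, "dy": 0.95, "dz": 0.49, "wx": 0, "wy": 0, "wz": 0, "gripper": 120},
    {"dx": -0.11, "dy": 0.95, "dz": 0.49, "wx": 0, "wy": 0, "wz": 0, "gripper": 120},
    {"dx": -0.11, "dy": 0.95, "dz": 0.49, "wx": 0, "wy": 0, "wz": 0, "gripper": 120},
    {"dx": -0.11, "dy": 0.95, "dz": 0.49, "wx": 0, "wy": 0, "wz": 0, "gripper": 120},
    {"dx": -0.11, "dy": 0.95, "dz": 0.49, "wx": 0, "wy": 0, "wz": 0, "gripper": 120},
    {"dx": -0.11, "dy": 0.95, "dz": 0.49, "wx": 0, "wy": 0, "wz": 0, "gripper": 120},
    {"dx": -0.11, "dy": 0.95, "dz": 0.49, "wx": 0, "wy": 0, "wz": 0, "gripper": 120},
    {"dx": -0.11, "dy": 0.95, "dz": 0.49, "wx": 0, "wy": 0, "wz": 0, "gripper": 120},
    {"dx": -0.11, "dy": 0.95, "dz": 0.49, "wx": 0, "wy": 0, "wz": 0, "gripper": 120},
    {"dx": -0.11, "dy": 0.95, "dz": 0.49, "wx": 0, "wy": 0, "wz": 0, "gripper": 120},
    {"dx": -0.11, "dy": 0.95, "dz": 0.49, "wx": 0, "wy": 0, "wz": 0, "gripper": 120},
    {"dx": -0.11, "dy": 0.95, "dz": 0.49, "wx": 0, "wy": 0, "wz": 0, "gripper": 120},
    {"dx": -0.11, "dy": 0.95, "dz": 0.49, "wx": 0, "wy": 0, "wz": 0, "gripper": 120},
  ],
)

```text
time: 21.27
tool_pos: [0.6104, 0.0843, 0.2601]
ee_rot: [2.704, -0.006, 3.12]
wrist_force: [-0.2, -0.9, -0.1]
width: 0.0498
finger_force: 0.0
```

Call:
carry_out(
  deltas=[
    {"dx": -0.11, "dy": 0.95, "dz": 0.49, "wx": 0, "wy": 0, "wz": 0, "gripper": 120},
    {"dx": -0.11, "dy": 0.95, "dz": 0.49, "wx": 0, "wy": 0, "wz": 0, "gripper": 120},
    {"dx": -0.11, "dy": 0.95, "dz": 0.49, "wx": 0, "wy": 0, "wz": 0, "gripper": 120},
    {"dx": -0.11, "dy": 0.95, "dz": 0.49, "wx": 0, "wy": 0, "wz": 0, "gripper": 120},
    {"dx": -0.11, "dy": 0.95, "dz": 0.49, "wx": 0, "wy": 0, "wz": 0, "gripper": 120},
    {"dx": -0.11, "dy": 0.95, "dz": 0.49, "wx": 0, "wy": 0, "wz": 0, "gripper": 120},
    {"dx": 0, "dy": 0.9, "dz": 0.3, "wx": 0, "wy": 0, "wz": 0, "gripper": 120},
    {"dx": 0, "dy": 0, "dz": 0, "wx": 0, "wy": 0, "wz": 0, "gripper": 120},
    {"dx": 0, "dy": 0, "dz": 0, "wx": 0, "wy": 0, "wz": 0, "gripper": 120},
  ],
)

```text
time: 22.02
tool_pos: [0.6266, 0.2304, 0.2577]
ee_rot: [2.705, -0.005, 3.122]
wrist_force: [0.4, -0.5, 1.7]
width: 0.0497
finger_force: 0.0
```

Run:
```python
from h import *
st(); go(*plate(0,.0))
C=eyes.get_calibration("wrist");im=eyes.snapshot("wrist").astype(int)
cv2.imwrite("pics/w5.png",im[:,:,::-1].astype(np.uint8))
c=plate(0,0);R=c[1];cen=c[0]+R.apply([0,0,.111])
hs=[proj(C,cen+R.apply([x,0,-.05]),True) for x in(.055,-.055)]; print(np.round(hs,1))
u=int(hs[0][0]);v=int(np.mean([h[1] for h in hs]))
print(v,u-20,im[v,u-20:u+20,0].tolist())
s=im[:,u:u+4].mean(1);a,b=int(hs[0][1]),int(hs[1][1])
for q in(a,b): print(q-14,(s[:,0]-s[:,2]).astype(int)[q-14:q+14].tolist(),s[:,0].astype(int)[q-14:q+14].tolist())
```

```text
t 22.0 [0.6266 0.2304 0.2577] [ 2.705  -0.0053  3.1221] F [ 0.4085 -0.5353  1.6661] w 0.0497 ff 0.0
turn [ 0.   -0.05 -0.01] shift [-0.09  0.02  4.98]
[[261.3 144.1]
 [261.3 266. ]]
205 241 [142, 138, 119, 106, 95, 103, 98, 102, 97, 95, 99, 94, 99, 97, 101, 100, 100, 103, 133, 161, 172, 172, 175, 174, 168, 145, 96, 55, 50, 65, 93, 125, 155, 163, 166, 165, 162, 163, 161, 157]
130 [-2, -3, 0, 0, 2, 3, 6, 8, 9, 9, 9, 9, 11, 11, 10, 11, 10, 9, 11, 10, 10, 11, 10, 11, 11, 10, 11, 10] [69, 61, 79, 106, 121, 115, 106, 101, 101, 98, 100, 106, 116, 123, 124, 124, 124, 124, 123, 124, 122, 122, 122, 124, 122, 123, 122, 122]
252 [12, 14, 13, 13, 13, 13, 13, 12, 13, 13, 13, 10, 10, 7, 6, 6, 5, 6, 6, 4, 1, -3, -2, -2, -1, 0, -4, -3] [173, 174, 172, 173, 173, 173, 173, 172, 173, 171, 168, 154, 132, 117, 114, 114, 117, 117, 111, 96, 77, 60, 59, 59, 60, 60, 58, 60]
```

Call:
carry_out(
  deltas=[
    {"dx": 0.02, "dy": 0.09, "dz": 0, "wx": 0, "wy": -0.05, "wz": 0, "gripper": 120},
    {"dx": 0, "dy": 0, "dz": 0.85, "wx": 0, "wy": 0, "wz": 0, "gripper": 120},
    {"dx": 0, "dy": 0, "dz": 0.85, "wx": 0, "wy": 0, "wz": 0, "gripper": 120},
    {"dx": 0, "dy": 0, "dz": 0.85, "wx": 0, "wy": 0, "wz": 0, "gripper": 120},
    {"dx": 0, "dy": 0, "dz": 0.85, "wx": 0, "wy": 0, "wz": 0, "gripper": 120},
    {"dx": 0, "dy": 0, "dz": 0.85, "wx": 0, "wy": 0, "wz": 0, "gripper": 120},
    {"dx": 0, "dy": 0, "dz": 0.75, "wx": 0, "wy": 0, "wz": 0, "gripper": 120},
    {"dx": 0, "dy": 0, "dz": 0, "wx": 0, "wy": 0, "wz": 0, "gripper": 120},
    {"dx": 0, "dy": 0, "dz": 0, "wx": 0, "wy": 0, "wz": 0, "gripper": 255},
    {"dx": 0, "dy": 0, "dz": 0, "wx": 0, "wy": 0, "wz": 0, "gripper": 255},
    {"dx": 0, "dy": 0, "dz": 0, "wx": 0, "wy": 0, "wz": 0, "gripper": 255},
    {"dx": 0, "dy": 0, "dz": 0, "wx": 0, "wy": 0, "wz": 0, "gripper": 255},
    {"dx": 0, "dy": 0, "dz": 0, "wx": 0, "wy": 0, "wz": 0, "gripper": 255},
    {"dx": 0, "dy": 0, "dz": 0, "wx": 0, "wy": 0, "wz": 0, "gripper": 255},
    {"dx": 0, "dy": 0, "dz": 0, "wx": 0, "wy": 0, "wz": 0, "gripper": 255},
    {"dx": 0, "dy": 0, "dz": 0, "wx": 0, "wy": 0, "wz": 0, "gripper": 255},
  ],
)

```text
time: 23.4
tool_pos: [0.6284, 0.2739, 0.1703]
ee_rot: [2.704, 0.004, 3.118]
wrist_force: [-0.1, 0.5, 0.6]
width: 0.006
finger_force: 30.0
```

Run:
```python
from h import *
st(); go(*plate(0,.0))
```

```text
t 23.4 [0.6284 0.2739 0.1703] [2.7038 0.0037 3.1178] F [-0.0801  0.5253  0.5971] w 0.0060 ff 30.0
turn [ 0.01  0.04 -0.01] shift [-0.05 -0.1   0.1 ]
```

Call:
carry_out(
  deltas=[
    {"dx": 0, "dy": 0, "dz": -0.5, "wx": 0, "wy": 0, "wz": 0, "gripper": 255},
    {"dx": 0, "dy": 0, "dz": -0.9, "wx": 0, "wy": 0, "wz": 0, "gripper": 255},
    {"dx": 0, "dy": 0, "dz": -0.9, "wx": 0, "wy": 0, "wz": 0, "gripper": 255},
    {"dx": 0, "dy": 0, "dz": -0.9, "wx": 0, "wy": 0, "wz": 0, "gripper": 255},
    {"dx": 0, "dy": 0, "dz": -0.9, "wx": 0, "wy": 0, "wz": 0, "gripper": 255},
    {"dx": 0, "dy": 0, "dz": -0.9, "wx": 0, "wy": 0, "wz": 0, "gripper": 255},
    {"dx": 0, "dy": 0, "dz": -0.6, "wx": 0, "wy": 0, "wz": 0, "gripper": 255},
    {"dx": 0, "dy": 0, "dz": 0, "wx": 0, "wy": 0, "wz": 0, "gripper": 255},
    {"dx": 0, "dy": 0, "dz": 0, "wx": 0.72, "wy": 0, "wz": 0.08, "gripper": 255},
    {"dx": 0, "dy": 0, "dz": 0, "wx": 0.72, "wy": 0, "wz": 0.08, "gripper": 255},
    {"dx": 0, "dy": 0, "dz": 0, "wx": 0.72, "wy": 0, "wz": 0.08, "gripper": 255},
    {"dx": 0, "dy": 0, "dz": 0, "wx": 0.73, "wy": 0, "wz": 0.09, "gripper": 255},
    {"dx": 0, "dy": 0, "dz": 0, "wx": 0.74, "wy": 0, "wz": 0.09, "gripper": 255},
    {"dx": 0, "dy": 0, "dz": -1, "wx": 0, "wy": 0, "wz": 0, "gripper": 255},
    {"dx": 0, "dy": 0, "dz": -1, "wx": 0, "wy": 0, "wz": 0, "gripper": 255},
    {"dx": 0, "dy": 0, "dz": 0, "wx": 0, "wy": 0, "wz": 0, "gripper": 255},
  ],
)

```text
time: 24.73
tool_pos: [0.6278, 0.2276, 0.3148]
ee_rot: [3.137, -0.002, 3.07]
wrist_force: [0.3, 0.7, -1.0]
width: 0.0057
finger_force: 30.0
```

Run:
```python
from h import *
st(); go(*slot(-.1125,.14))
```

```text
t 24.7 [0.6278 0.2276 0.3148] [ 3.1373 -0.0023  3.0705] F [ 0.2882  0.6759 -0.9515] w 0.0057 ff 30.0
turn [ 0.04 -0.02  0.03] shift [  1.08 -27.82   0.09]
```

Call:
carry_out(
  deltas=[
    {"dx": 0.04, "dy": -1, "dz": 0, "wx": 0.04, "wy": -0.02, "wz": 0.03, "gripper": 255},
    {"dx": 0.04, "dy": -1, "dz": 0, "wx": 0, "wy": 0, "wz": 0, "gripper": 255},
    {"dx": 0.04, "dy": -1, "dz": 0, "wx": 0, "wy": 0, "wz": 0, "gripper": 255},
    {"dx": 0.04, "dy": -1, "dz": 0, "wx": 0, "wy": 0, "wz": 0, "gripper": 255},
    {"dx": 0.04, "dy": -1, "dz": 0, "wx": 0, "wy": 0, "wz": 0, "gripper": 255},
    {"dx": 0.04, "dy": -1, "dz": 0, "wx": 0, "wy": 0, "wz": 0, "gripper": 255},
    {"dx": 0.04, "dy": -1, "dz": 0, "wx": 0, "wy": 0, "wz": 0, "gripper": 255},
    {"dx": 0.04, "dy": -1, "dz": 0, "wx": 0, "wy": 0, "wz": 0, "gripper": 255},
    {"dx": 0.04, "dy": -1, "dz": 0, "wx": 0, "wy": 0, "wz": 0, "gripper": 255},
    {"dx": 0.04, "dy": -1, "dz": 0, "wx": 0, "wy": 0, "wz": 0, "gripper": 255},
    {"dx": 0.04, "dy": -1, "dz": 0, "wx": 0, "wy": 0, "wz": 0, "gripper": 255},
    {"dx": 0.04, "dy": -1, "dz": 0, "wx": 0, "wy": 0, "wz": 0, "gripper": 255},
    {"dx": 0.04, "dy": -1, "dz": 0, "wx": 0, "wy": 0, "wz": 0, "gripper": 255},
    {"dx": 0.04, "dy": -1, "dz": 0, "wx": 0, "wy": 0, "wz": 0, "gripper": 255},
    {"dx": 0.04, "dy": -1, "dz": 0, "wx": 0, "wy": 0, "wz": 0, "gripper": 255},
    {"dx": 0.04, "dy": -1, "dz": 0, "wx": 0, "wy": 0, "wz": 0, "gripper": 255},
    {"dx": 0.04, "dy": -1, "dz": 0, "wx": 0, "wy": 0, "wz": 0, "gripper": 255},
    {"dx": 0.04, "dy": -1, "dz": 0, "wx": 0, "wy": 0, "wz": 0, "gripper": 255},
    {"dx": 0.04, "dy": -1, "dz": 0, "wx": 0, "wy": 0, "wz": 0, "gripper": 255},
    {"dx": 0.04, "dy": -1, "dz": 0, "wx": 0, "wy": 0, "wz": 0, "gripper": 255},
  ],
)

```text
time: 26.4
tool_pos: [0.5803, -0.1721, 0.3105]
ee_rot: [-3.14, -0.007, 3.065]
wrist_force: [0.4, 0.3, -2.2]
width: 0.0059
finger_force: 30.0
```

Call:
carry_out(
  deltas=[
    {"dx": 0.04, "dy": -1, "dz": 0, "wx": 0, "wy": 0, "wz": 0, "gripper": 255},
    {"dx": 0.04, "dy": -1, "dz": 0, "wx": 0, "wy": 0, "wz": 0, "gripper": 255},
    {"dx": 0.04, "dy": -1, "dz": 0, "wx": 0, "wy": 0, "wz": 0, "gripper": 255},
    {"dx": 0.04, "dy": -1, "dz": 0, "wx": 0, "wy": 0, "wz": 0, "gripper": 255},
    {"dx": 0.04, "dy": -1, "dz": 0, "wx": 0, "wy": 0, "wz": 0, "gripper": 255},
    {"dx": 0.04, "dy": -1, "dz": 0, "wx": 0, "wy": 0, "wz": 0, "gripper": 255},
    {"dx": 0.04, "dy": -1, "dz": 0, "wx": 0, "wy": 0, "wz": 0, "gripper": 255},
    {"dx": 0, "dy": -0.8, "dz": 0, "wx": 0, "wy": 0, "wz": 0, "gripper": 255},
    {"dx": 0, "dy": 0, "dz": 0, "wx": 0, "wy": 0, "wz": 0, "gripper": 255},
    {"dx": 0, "dy": 0, "dz": 0, "wx": 0, "wy": 0, "wz": 0, "gripper": 255},
    {"dx": 0, "dy": 0, "dz": 0, "wx": 0, "wy": 0, "wz": 0, "gripper": 255},
  ],
)

```text
time: 27.32
tool_pos: [0.5635, -0.3257, 0.3123]
ee_rot: [-3.14, -0.006, 3.066]
wrist_force: [0.5, -0.5, -1.8]
width: 0.0061
finger_force: 30.0
```

Run:
```python
from h import *
st(); go(*slot(-.1125,.06))
```

```text
t 27.3 [ 0.5635 -0.3257  0.3123] [-3.1401 -0.0058  3.0659] F [ 0.5255 -0.5161 -1.8498] w 0.0061 ff 30.0
turn [-0.01 -0.05 -0.01] shift [-0.05  0.    3.97]
```

Call:
carry_out(
  deltas=[
    {"dx": -0.05, "dy": 0, "dz": 0.5, "wx": -0.01, "wy": -0.05, "wz": -0.01, "gripper": 255},
    {"dx": 0, "dy": 0, "dz": 0.8, "wx": 0, "wy": 0, "wz": 0, "gripper": 255},
    {"dx": 0, "dy": 0, "dz": 0.8, "wx": 0, "wy": 0, "wz": 0, "gripper": 255},
    {"dx": 0, "dy": 0, "dz": 0.8, "wx": 0, "wy": 0, "wz": 0, "gripper": 255},
    {"dx": 0, "dy": 0, "dz": 0.8, "wx": 0, "wy": 0, "wz": 0, "gripper": 255},
    {"dx": 0, "dy": 0, "dz": 0, "wx": 0, "wy": 0, "wz": 0, "gripper": 255},
    {"dx": 0, "dy": 0, "dz": 0, "wx": 0, "wy": 0, "wz": 0, "gripper": 255},
    {"dx": 0, "dy": 0, "dz": 0, "wx": 0, "wy": 0, "wz": 0, "gripper": 255},
  ],
)

```text
time: 27.98
tool_pos: [0.5648, -0.3261, 0.2398]
ee_rot: [-3.139, 0.002, 3.068]
wrist_force: [-0.1, 0.1, -1.5]
width: 0.0055
finger_force: 30.0
```

Run:
```python
from h import *
st(); go(*slot(-.1125,.0))
im=eyes.snapshot("wrist").astype(int); cv2.imwrite("pics/w6.png",im[:,:,::-1].astype(np.uint8))
C=eyes.get_calibration("wrist")
for x in(-.043,.043):
    uv=[proj(C,np.r_[w2(RK,x,y),.054],True) for y in(-.1125,-.1125+.045)]; print(np.round(uv,1))
    v=int(round(uv[1][1])); u=int(round(uv[1][0])); print(v,u-70,[int(a) for a in im[v-3:v+4,u-70:u+15].mean((0,2))])
```

```text
t 28.0 [ 0.5648 -0.3261  0.2398] [-3.1394  0.0021  3.0676] F [-0.1446  0.1038 -1.5094] w 0.0055 ff 30.0
turn [-0.02  0.02  0.01] shift [0.01 0.02 3.34]
[[261.8 150.8]
 [311.2 151.3]]
151 241 [114, 114, 116, 115, 115, 114, 113, 114, 115, 115, 114, 112, 110, 108, 105, 103, 103, 102, 103, 102, 103, 103, 103, 103, 100, 95, 77, 63, 60, 69, 77, 81, 87, 96, 98, 99, 98, 99, 102, 109, 111, 112, 113, 113, 113, 114, 114, 113, 113, 114, 114, 114, 113, 113, 115, 114, 114, 113, 113, 114, 114, 113, 111, 107, 101, 104, 111, 113, 109, 96, 73, 57, 52, 53, 52, 52, 63, 84, 102, 111, 113, 113, 114, 113, 113]
[[261.7 239.1]
 [307.3 238.8]]
239 237 [89, 90, 89, 89, 88, 90, 89, 89, 89, 89, 89, 89, 90, 90, 89, 79, 57, 57, 93, 116, 123, 124, 132, 150, 162, 171, 176, 180, 173, 139, 83, 52, 75, 87, 90, 89, 90, 90, 90, 91, 91, 91, 90, 90, 89, 90, 91, 90, 91, 91, 94, 101, 111, 114, 115, 115, 116, 115, 114, 115, 115, 115, 114, 117, 136, 154, 159, 161, 161, 161, 154, 135, 104, 76, 60, 71, 91, 108, 114, 115, 114, 114, 115, 115, 115]
```

Call:
carry_out(
  deltas=[
    {"dx": 0, "dy": 0.02, "dz": 0.5, "wx": 0, "wy": 0, "wz": 0, "gripper": 255},
    {"dx": 0, "dy": 0, "dz": 0.5, "wx": 0, "wy": 0, "wz": 0, "gripper": 255},
    {"dx": 0, "dy": 0, "dz": 0.5, "wx": 0, "wy": 0, "wz": 0, "gripper": 255},
    {"dx": 0, "dy": 0, "dz": 0.5, "wx": 0, "wy": 0, "wz": 0, "gripper": 255},
    {"dx": 0, "dy": 0, "dz": 0.4, "wx": 0, "wy": 0, "wz": 0, "gripper": 255},
    {"dx": 0, "dy": 0, "dz": 0.2, "wx": 0, "wy": 0, "wz": 0, "gripper": 255},
    {"dx": 0, "dy": 0, "dz": 0.2, "wx": 0, "wy": 0, "wz": 0, "gripper": 255},
    {"dx": 0, "dy": 0, "dz": 0.1, "wx": 0, "wy": 0, "wz": 0, "gripper": 255},
    {"dx": 0, "dy": 0, "dz": 0, "wx": 0, "wy": 0, "wz": 0, "gripper": 255},
    {"dx": 0, "dy": 0, "dz": 0, "wx": 0, "wy": 0, "wz": 0, "gripper": 255},
  ],
)

```text
time: 28.87
tool_pos: [0.5646, -0.3264, 0.1814]
ee_rot: [-3.14, 0.001, 3.067]
wrist_force: [0.1, -0.3, -1.7]
width: 0.0059
finger_force: 30.0
```

Call:
carry_out(
  deltas=[
    {"dx": 0, "dy": 0, "dz": 0.15, "wx": 0, "wy": 0, "wz": 0, "gripper": 255},
    {"dx": 0, "dy": 0, "dz": 0, "wx": 0, "wy": 0, "wz": 0, "gripper": 255},
    {"dx": 0, "dy": 0, "dz": 0, "wx": 0, "wy": 0, "wz": 0, "gripper": 255},
  ],
)

```text
time: 29.12
tool_pos: [0.5644, -0.3263, 0.1781]
ee_rot: [-3.14, 0.001, 3.067]
wrist_force: [-0.2, 0.4, -1.7]
width: 0.0058
finger_force: 30.0
```

Call:
carry_out(
  deltas=[
    {"dx": 0, "dy": 0, "dz": 0.1, "wx": 0, "wy": 0, "wz": 0, "gripper": 255},
    {"dx": 0, "dy": 0, "dz": 0, "wx": 0, "wy": 0, "wz": 0, "gripper": 255},
    {"dx": 0, "dy": 0, "dz": 0, "wx": 0, "wy": 0, "wz": 0, "gripper": 255},
  ],
)

```text
time: 29.37
tool_pos: [0.5646, -0.3265, 0.1766]
ee_rot: [-3.139, 0.002, 3.067]
wrist_force: [0.2, -1.3, 1.3]
width: 0.0055
finger_force: 30.0
```

Call:
carry_out(
  deltas=[
    {"dx": 0, "dy": 0, "dz": 0.08, "wx": 0, "wy": 0, "wz": 0, "gripper": 255},
    {"dx": 0, "dy": 0, "dz": 0, "wx": 0, "wy": 0, "wz": 0, "gripper": 255},
    {"dx": 0, "dy": 0, "dz": 0, "wx": 0, "wy": 0, "wz": 0, "gripper": 255},
  ],
)

```text
time: 29.62
tool_pos: [0.5646, -0.3265, 0.1766]
ee_rot: [-3.139, 0.002, 3.067]
wrist_force: [-1.9, 1.5, 6.0]
width: 0.0059
finger_force: 30.0
```

Seated. Release, rise and look.

Call:
carry_out(
  deltas=[
    {"dx": 0, "dy": 0, "dz": -0.05, "wx": 0, "wy": 0, "wz": 0, "gripper": 120},
    {"dx": 0, "dy": 0, "dz": 0, "wx": 0, "wy": 0, "wz": 0, "gripper": 120},
    {"dx": 0, "dy": 0, "dz": 0, "wx": 0, "wy": 0, "wz": 0, "gripper": 120},
    {"dx": 0, "dy": 0, "dz": 0, "wx": 0, "wy": 0, "wz": 0, "gripper": 120},
    {"dx": 0, "dy": 0, "dz": -0.3, "wx": 0, "wy": 0, "wz": 0, "gripper": 120},
    {"dx": 0, "dy": 0, "dz": -0.9, "wx": 0, "wy": 0, "wz": 0, "gripper": 120},
    {"dx": 0, "dy": 0, "dz": -0.9, "wx": 0, "wy": 0, "wz": 0, "gripper": 120},
    {"dx": 0, "dy": 0, "dz": -0.9, "wx": 0, "wy": 0, "wz": 0, "gripper": 120},
    {"dx": 0, "dy": 0, "dz": -0.9, "wx": 0, "wy": 0, "wz": 0, "gripper": 120},
    {"dx": 0, "dy": 0, "dz": -0.9, "wx": 0, "wy": 0, "wz": 0, "gripper": 120},
    {"dx": 0.5, "dy": 0, "dz": -0.9, "wx": 0, "wy": 0, "wz": 0, "gripper": 120},
    {"dx": 1, "dy": 0, "dz": -0.5, "wx": 0, "wy": 0, "wz": 0, "gripper": 60},
    {"dx": 1, "dy": 0, "dz": 0, "wx": 0, "wy": 0, "wz": 0, "gripper": 60},
    {"dx": 1, "dy": 0, "dz": 0, "wx": 0, "wy": 0, "wz": 0, "gripper": 60},
    {"dx": 1, "dy": 0, "dz": 0, "wx": 0, "wy": 0, "wz": 0, "gripper": 60},
    {"dx": 0, "dy": 0, "dz": 0, "wx": 0, "wy": 0, "wz": 0, "gripper": 60},
    {"dx": 0, "dy": 0, "dz": 0, "wx": 0, "wy": 0, "wz": 0, "gripper": 60},
  ],
)

```text
time: 31.03
tool_pos: [0.4743, -0.3194, 0.3]
ee_rot: [-3.139, 0.002, 3.066]
wrist_force: [0.0, -0.1, 0.6]
width: 0.072
finger_force: 0.0
```

Run:
```python
from h import *
st()
np.save("pics/w7cal.npy",np.array([eyes.get_calibration("wrist")],dtype=object),allow_pickle=True)
w=eyes.snapshot("wrist")[:,:,::-1]; cv2.imwrite("pics/w7.png",w)
s=eyes.snapshot("side")[:,:,::-1]; cv2.imwrite("pics/s7.png",s)
c=eyes.snapshot("scene")[:,:,::-1]; cv2.imwrite("pics/c7.png",c)
g=lambda a,w_,h_:cv2.resize(np.clip(a*1.6,0,255).astype(np.uint8),(w_,h_),interpolation=cv2.INTER_CUBIC)
cv2.imwrite("pics/m7.png",np.vstack([g(w[:290],512,290),np.hstack([g(s[190:355,240:400],256,264),g(c[200:340,80:240],256,264)])]));
```

```text
t 31.0 [ 0.4743 -0.3194  0.3   ] [-3.1394  0.0022  3.0658] F [ 0.0494 -0.1135  0.6458] w 0.0720 ff 0.0
```

View pics/m7.png

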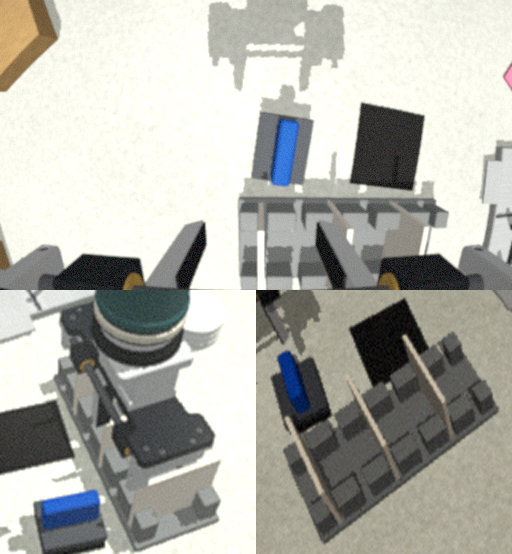

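All three plates stand seated, each in its own slot, and centred. The wiper (blue handle, around (285,152)) and mat (around (388,147)) are in view, so I'll measure both.

Run:
```python
from h import *
C=np.load("pics/w7cal.npy",allow_pickle=True)[0]; im=cv2.imread("pics/w7.png")
def quad(m,z,name):
    c=max(cv2.findContours(m,0,2)[0],key=cv2.contourArea).reshape(-1,2).astype(float)
    W=np.array([onz(C,u,v,z,True)[:2] for u,v in c],np.float32)*1000
    r=cv2.minAreaRect(W); print(name,"n",len(c),"rect mm",np.round(r[0],1),np.round(r[1],1),round(r[2],1))
h=cv2.cvtColor(im,cv2.COLOR_BGR2HSV)
blue=((h[...,0]>100)&(h[...,0]<130)&(h[...,1]>150)).astype(np.uint8); blue[250:]=0
v=h[...,2]; print("blue V hist",np.histogram(v[blue>0],bins=8))
top=(blue&(v>np.percentile(v[blue>0],55)-25)).astype(np.uint8)
quad(blue,.08,"blue all"); quad(cv2.morphologyEx(top,cv2.MORPH_OPEN,np.ones((3,3))),.08,"blue top")
k=((v<30)).astype(np.uint8); k[:,:340]=0;k[:,440:]=0;k[:80]=0;k[200:]=0
quad(cv2.morphologyEx(k,cv2.MORPH_CLOSE,np.ones((5,5))),.003,"mat")
print(v[140,345:430].tolist())
st_=((v<75)&(blue==0)).astype(np.uint8); st_[:100]=0;st_[190:]=0;st_[:,:245]=0;st_[:,320:]=0
quad(st_|blue,.035,"stock")
```

```text
blue V hist (array([ 17,   0,   0,  51,  54,  78, 181, 905]), array([  2.  ,  19.75,  37.5 ,  55.25,  73.  ,  90.75, 108.5 , 126.25,
       144.  ]))
blue all n 68 rect mm [ 438.  -293.3] [20.7 67.3] 77.7
blue top n 51 rect mm [ 439.  -292.2] [17.1 65.9] 77.5
mat n 97 rect mm [ 449.2 -144.2] [ 94.3 104.4] 79.8
[164, 167, 165, 165, 166, 167, 170, 168, 168, 161, 139, 95, 44, 28, 24, 30, 29, 33, 28, 31, 31, 31, 34, 31, 35, 39, 30, 29, 29, 30, 34, 32, 34, 34, 34, 31, 27, 34, 36, 33, 39, 32, 37, 25, 42, 34, 30, 28, 35, 29, 30, 32, 30, 30, 33, 27, 29, 34, 41, 22, 30, 37, 32, 31, 30, 29, 28, 29, 32, 27, 26, 30, 27, 29, 34, 58, 108, 149, 161, 165, 161, 161, 157, 159, 161]
stock n 179 rect mm [ 439.7 -293.3] [43.7 82.4] 66.5
```

Run:
```python
from h import *
st(); go([.4385,-.2925,.25],toolR(-.218));
```

```text
t 31.2 [ 0.4754 -0.3194  0.2993] [-3.14    0.0013  3.0671] F [-0.3361 -0.2842 -0.1816] w 0.0717 ff 0.0
turn [-0.01  0.01  1.2 ] shift [2.09 0.91 2.46]
```

Call:
carry_out(
  deltas=[
    {"dx": 0, "dy": 0, "dz": 0, "wx": 0, "wy": 0, "wz": 0.6, "gripper": 100},
    {"dx": 0, "dy": 0, "dz": 0, "wx": 0, "wy": 0, "wz": 0.6, "gripper": 100},
    {"dx": 0.7, "dy": 0.3, "dz": 0.6, "wx": 0, "wy": 0, "wz": 0, "gripper": 100},
    {"dx": 0.7, "dy": 0.3, "dz": 0.6, "wx": 0, "wy": 0, "wz": 0, "gripper": 100},
    {"dx": 0.7, "dy": 0.3, "dz": 0.6, "wx": 0, "wy": 0, "wz": 0, "gripper": 100},
    {"dx": 0, "dy": 0, "dz": 0.6, "wx": 0, "wy": 0, "wz": 0, "gripper": 100},
    {"dx": 0, "dy": 0, "dz": 0, "wx": 0, "wy": 0, "wz": 0, "gripper": 100},
    {"dx": 0, "dy": 0, "dz": 0, "wx": 0, "wy": 0, "wz": 0, "gripper": 100},
  ],
)

```text
time: 31.85
tool_pos: [0.4382, -0.2929, 0.2504]
ee_rot: [-3.141, 0.0, 2.923]
wrist_force: [-0.3, 0.1, -0.0]
width: 0.0569
finger_force: 0.0
```

Run:
```python
from h import *
o=st(); C=eyes.get_calibration("wrist"); im=eyes.snapshot("wrist")[:,:,::-1].copy(); cv2.imwrite("pics/w8.png",im)
h=cv2.cvtColor(im,cv2.COLOR_BGR2HSV); v=h[...,2]
blue=((h[...,0]>100)&(h[...,0]<130)&(h[...,1]>150)).astype(np.uint8)
c=max(cv2.findContours(blue,0,2)[0],key=cv2.contourArea); print(cv2.boundingRect(c), np.histogram(v[blue>0],bins=6))
vm=np.zeros_like(blue);cv2.drawContours(vm,[c],-1,1,-1); t=(vm&(v>115)).astype(np.uint8); t=cv2.morphologyEx(t,cv2.MORPH_OPEN,np.ones((3,3)))
for m in(vm,t):
    c=max(cv2.findContours(m,0,2)[0],key=cv2.contourArea).reshape(-1,2); W=np.array([onz(C,a,b,.08,True)[:2] for a,b in c.astype(float)],np.float32)*1000
    r=cv2.minAreaRect(W); print(cv2.boundingRect(c),r)
```

```text
t 31.9 [ 0.4382 -0.2929  0.2504] [-3.1407  0.0001  2.9231] F [-0.2591  0.1    -0.0426] w 0.0569 ff 0.0
(251, 159, 22, 79) (array([ 613,    6,   37,   96,  233, 1241]), array([  1.,  26.,  51.,  76., 101., 126., 151.]))
(251, 159, 22, 79) ((435.5033874511719, -291.4208984375), (18.355897903442383, 71.7330322265625), 78.04366302490234)
(252, 166, 20, 72) ((438.5263977050781, -291.9673767089844), (16.456947326660156, 65.57888793945312), 77.98615264892578)
```

The handle is measured at (0.4385, -0.292), yaw about -12°, right under the gripper. Descend and grip.

Call:
carry_out(
  deltas=[
    {"dx": 0, "dy": 0.05, "dz": 0.8, "wx": 0, "wy": 0, "wz": -0.05, "gripper": 100},
    {"dx": 0, "dy": 0, "dz": 0.8, "wx": 0, "wy": 0, "wz": 0, "gripper": 100},
    {"dx": 0, "dy": 0, "dz": 0.8, "wx": 0, "wy": 0, "wz": 0, "gripper": 100},
    {"dx": 0, "dy": 0, "dz": 0.8, "wx": 0, "wy": 0, "wz": 0, "gripper": 100},
    {"dx": 0, "dy": 0, "dz": 0.8, "wx": 0, "wy": 0, "wz": 0, "gripper": 100},
    {"dx": 0, "dy": 0, "dz": 0.8, "wx": 0, "wy": 0, "wz": 0, "gripper": 100},
    {"dx": 0, "dy": 0, "dz": 0.6, "wx": 0, "wy": 0, "wz": 0, "gripper": 100},
    {"dx": 0, "dy": 0, "dz": 0, "wx": 0, "wy": 0, "wz": 0, "gripper": 100},
    {"dx": 0, "dy": 0, "dz": 0, "wx": 0, "wy": 0, "wz": 0, "gripper": 100},
  ],
)

```text
time: 32.65
tool_pos: [0.4382, -0.2922, 0.1432]
ee_rot: [-3.14, 0.001, 2.929]
wrist_force: [-0.3, -0.3, 0.7]
width: 0.0572
finger_force: 0.0
```

Call:
carry_out(
  deltas=[
    {"dx": 0, "dy": 0, "dz": 0, "wx": 0, "wy": 0, "wz": 0, "gripper": 255},
    {"dx": 0, "dy": 0, "dz": 0, "wx": 0, "wy": 0, "wz": 0, "gripper": 255},
    {"dx": 0, "dy": 0, "dz": 0, "wx": 0, "wy": 0, "wz": 0, "gripper": 255},
    {"dx": 0, "dy": 0, "dz": 0, "wx": 0, "wy": 0, "wz": 0, "gripper": 255},
    {"dx": 0, "dy": 0, "dz": 0, "wx": 0, "wy": 0, "wz": 0, "gripper": 255},
    {"dx": 0, "dy": 0, "dz": 0, "wx": 0, "wy": 0, "wz": 0, "gripper": 255},
    {"dx": 0, "dy": 0, "dz": 0, "wx": 0, "wy": 0, "wz": 0, "gripper": 255},
  ],
)

```text
time: 33.23
tool_pos: [0.4379, -0.292, 0.1436]
ee_rot: [-3.14, 0.002, 2.929]
wrist_force: [-0.4, 0.7, 1.3]
width: 0.0201
finger_force: 30.0
```

Run:
```python
from h import *
st()
```

```text
t 33.2 [ 0.4379 -0.292   0.1436] [-3.14    0.0016  2.9286] F [-0.3704  0.6614  1.3478] w 0.0201 ff 30.0
```

Call:
carry_out(
  deltas=[
    {"dx": 0, "dy": 0, "dz": -0.4, "wx": 0, "wy": 0, "wz": 0, "gripper": 255},
    {"dx": 0, "dy": 0, "dz": -0.9, "wx": 0, "wy": 0, "wz": 0, "gripper": 255},
    {"dx": 0, "dy": 0, "dz": -0.9, "wx": 0, "wy": 0, "wz": 0, "gripper": 255},
    {"dx": 0, "dy": 0, "dz": -0.9, "wx": 0, "wy": 0, "wz": 0, "gripper": 255},
    {"dx": 0, "dy": 0, "dz": -0.9, "wx": 0, "wy": 0, "wz": 0, "gripper": 255},
    {"dx": 0, "dy": 0, "dz": -0.9, "wx": 0, "wy": 0, "wz": 0, "gripper": 255},
    {"dx": 0, "dy": 0, "dz": -0.9, "wx": 0, "wy": 0, "wz": 0, "gripper": 255},
    {"dx": 0, "dy": 0, "dz": -0.9, "wx": 0, "wy": 0, "wz": 0, "gripper": 255},
    {"dx": 0, "dy": 0, "dz": 0, "wx": 0, "wy": 0, "wz": -0.8, "gripper": 255},
    {"dx": 0, "dy": 0, "dz": 0, "wx": 0, "wy": 0, "wz": -0.8, "gripper": 255},
    {"dx": 0, "dy": 0, "dz": 0, "wx": 0, "wy": 0, "wz": 0, "gripper": 255},
    {"dx": 0, "dy": 0, "dz": 0, "wx": 0, "wy": 0, "wz": 0, "gripper": 255},
  ],
)

```text
time: 34.23
tool_pos: [0.4375, -0.2915, 0.2768]
ee_rot: [-3.141, -0.0, 3.118]
wrist_force: [-0.2, 1.4, -2.9]
width: 0.0197
finger_force: 30.0
```

Run:
```python
from h import *
st(); p=w2(DR,-.063,.102); print(p, w2(DR,-.063,-.102)); go(np.r_[p,.28],toolR(DR[1]))
```

```text
t 34.2 [ 0.4375 -0.2915  0.2768] [-3.1407 -0.0003  3.1182] F [-0.2057  1.3582 -2.8795] w 0.0197 ff 30.0
[0.5122 0.3103] [0.5079 0.1063]
turn [-0.01 -0.   -0.02] shift [-3.1  30.16 -0.16]
```

Call:
carry_out(
  deltas=[
    {"dx": 0, "dy": 1, "dz": 0, "wx": 0, "wy": 0, "wz": 0, "gripper": 255},
    {"dx": 0, "dy": 1, "dz": 0, "wx": 0, "wy": 0, "wz": 0, "gripper": 255},
    {"dx": 0, "dy": 1, "dz": 0, "wx": 0, "wy": 0, "wz": 0, "gripper": 255},
    {"dx": 0, "dy": 1, "dz": 0, "wx": 0, "wy": 0, "wz": 0, "gripper": 255},
    {"dx": 0, "dy": 1, "dz": 0, "wx": 0, "wy": 0, "wz": 0, "gripper": 255},
    {"dx": 0, "dy": 1, "dz": 0, "wx": 0, "wy": 0, "wz": 0, "gripper": 255},
    {"dx": 0, "dy": 1, "dz": 0, "wx": 0, "wy": 0, "wz": 0, "gripper": 255},
    {"dx": 0, "dy": 1, "dz": 0, "wx": 0, "wy": 0, "wz": 0, "gripper": 255},
    {"dx": 0, "dy": 1, "dz": 0, "wx": 0, "wy": 0, "wz": 0, "gripper": 255},
    {"dx": 0, "dy": 1, "dz": 0, "wx": 0, "wy": 0, "wz": 0, "gripper": 255},
    {"dx": -0.17, "dy": 1, "dz": 0, "wx": 0, "wy": 0, "wz": 0, "gripper": 255},
    {"dx": -0.17, "dy": 1, "dz": 0, "wx": 0, "wy": 0, "wz": 0, "gripper": 255},
    {"dx": -0.17, "dy": 1, "dz": 0, "wx": 0, "wy": 0, "wz": 0, "gripper": 255},
    {"dx": -0.17, "dy": 1, "dz": 0, "wx": 0, "wy": 0, "wz": 0, "gripper": 255},
    {"dx": -0.17, "dy": 1, "dz": 0, "wx": 0, "wy": 0, "wz": 0, "gripper": 255},
    {"dx": -0.17, "dy": 1, "dz": 0, "wx": 0, "wy": 0, "wz": 0, "gripper": 255},
    {"dx": -0.17, "dy": 1, "dz": 0, "wx": 0, "wy": 0, "wz": 0, "gripper": 255},
    {"dx": -0.17, "dy": 1, "dz": 0, "wx": 0, "wy": 0, "wz": 0, "gripper": 255},
    {"dx": -0.17, "dy": 1, "dz": 0, "wx": 0, "wy": 0, "wz": 0, "gripper": 255},
    {"dx": -0.17, "dy": 1, "dz": 0, "wx": 0, "wy": 0, "wz": 0, "gripper": 255},
  ],
)

```text
time: 35.9
tool_pos: [0.4799, 0.1085, 0.276]
ee_rot: [-3.14, -0.001, 3.118]
wrist_force: [-0.3, 0.7, -2.3]
width: 0.0199
finger_force: 30.0
```

Call:
carry_out(
  deltas=[
    {"dx": -0.16, "dy": 1, "dz": 0, "wx": 0, "wy": 0, "wz": 0, "gripper": 255},
    {"dx": -0.16, "dy": 1, "dz": 0, "wx": 0, "wy": 0, "wz": 0, "gripper": 255},
    {"dx": -0.16, "dy": 1, "dz": 0, "wx": 0, "wy": 0, "wz": 0, "gripper": 255},
    {"dx": -0.16, "dy": 1, "dz": 0, "wx": 0, "wy": 0, "wz": 0, "gripper": 255},
    {"dx": -0.16, "dy": 1, "dz": 0, "wx": 0, "wy": 0, "wz": 0, "gripper": 255},
    {"dx": -0.16, "dy": 1, "dz": 0, "wx": 0, "wy": 0, "wz": 0, "gripper": 255},
    {"dx": -0.16, "dy": 1, "dz": 0, "wx": 0, "wy": 0, "wz": 0, "gripper": 255},
    {"dx": -0.16, "dy": 1, "dz": 0, "wx": 0, "wy": 0, "wz": 0, "gripper": 255},
    {"dx": -0.1, "dy": 1, "dz": 0, "wx": 0, "wy": 0, "wz": 0, "gripper": 255},
    {"dx": 0, "dy": 0.8, "dz": 0, "wx": 0, "wy": 0, "wz": 0, "gripper": 255},
    {"dx": 0, "dy": 0, "dz": 0, "wx": 0, "wy": 0, "wz": 0, "gripper": 255},
    {"dx": 0, "dy": 0, "dz": 0, "wx": 0, "wy": 0, "wz": 0, "gripper": 255},
    {"dx": 0, "dy": 0, "dz": 0, "wx": 0, "wy": 0, "wz": 0, "gripper": 255},
  ],
)

```text
time: 36.98
tool_pos: [0.5117, 0.3023, 0.2759]
ee_rot: [-3.139, 0.0, 3.12]
wrist_force: [-0.2, -0.3, -2.5]
width: 0.0197
finger_force: 30.0
```

Run:
```python
from h import *
st(); p=w2(DR,-.063,.102); go(np.r_[p,.1686],toolR(DR[1]))
C=eyes.get_calibration("wrist"); im=eyes.snapshot("wrist"); cv2.imwrite("pics/w9.png",im[:,:,::-1])
for n in("scene","side"): cv2.imwrite(f"pics/{n}9.png",eyes.snapshot(n)[:,:,::-1])
b=np.clip(im[:290,:,::-1]*1.5,0,255).astype(np.uint8).copy()
for x,y,z in((-.12,.145,.028),(-.12,-.15,.02),(-.118,.1,.02),(-.008,-.1,.02),(-.008,.1,.02),(-.118,-.1,.02)):
    u,v=proj(C,np.r_[w2(DR,x,y),z],True); print(round(u),round(v)); cv2.circle(b,(int(u),int(v)),2,(0,0,255),-1)
cv2.imwrite("pics/m9.png",b)
```

```text
t 37.0 [0.5117 0.3023 0.2759] [-3.1387  0.0001  3.1198] F [-0.23   -0.2662 -2.5319] w 0.0197 ff 30.0
turn [-0.02  0.   -0.01] shift [-0.02  0.4   5.37]
307 134
74 141
266 135
114 224
266 227
105 140
```

View pics/m9.png

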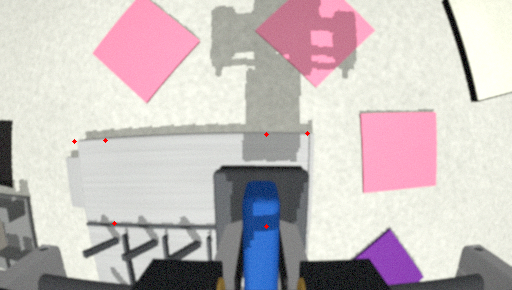

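The drainer outline fits the marks to about 2 px (lip at column 309, back ridge at row 224). It sits about 5 mm off only at the far spout corner. I'll lower to just above the strip.

Call:
carry_out(
  deltas=[
    {"dx": -0.02, "dy": 0.4, "dz": 0.6, "wx": -0.02, "wy": 0, "wz": -0.01, "gripper": 255},
    {"dx": 0, "dy": 0, "dz": 0.8, "wx": 0, "wy": 0, "wz": 0, "gripper": 255},
    {"dx": 0, "dy": 0, "dz": 0.8, "wx": 0, "wy": 0, "wz": 0, "gripper": 255},
    {"dx": 0, "dy": 0, "dz": 0.8, "wx": 0, "wy": 0, "wz": 0, "gripper": 255},
    {"dx": 0, "dy": 0, "dz": 0.8, "wx": 0, "wy": 0, "wz": 0, "gripper": 255},
    {"dx": 0, "dy": 0, "dz": 0.8, "wx": 0, "wy": 0, "wz": 0, "gripper": 255},
    {"dx": 0, "dy": 0, "dz": 0.6, "wx": 0, "wy": 0, "wz": 0, "gripper": 255},
    {"dx": 0, "dy": 0, "dz": 0.1, "wx": 0, "wy": 0, "wz": 0, "gripper": 255},
    {"dx": 0, "dy": 0, "dz": 0, "wx": 0, "wy": 0, "wz": 0, "gripper": 255},
    {"dx": 0, "dy": 0, "dz": 0, "wx": 0, "wy": 0, "wz": 0, "gripper": 255},
    {"dx": 0, "dy": 0, "dz": 0, "wx": 0, "wy": 0, "wz": 0, "gripper": 255},
  ],
)

```text
time: 38.05
tool_pos: [0.5131, 0.3112, 0.1717]
ee_rot: [3.14, 0.003, 3.122]
wrist_force: [-0.3, 0.3, -2.1]
width: 0.0198
finger_force: 30.0
```

Run:
```python
from h import *
st(); p=w2(DR,-.063,.102); go(np.r_[p,.1591],toolR(DR[1]))
F=[]
for i in range(4): eyes.snapshot("wrist"); F.append(robot.get_obs()["wrist_force"])
print(np.mean(F,0))
```

```text
t 38.0 [0.5131 0.3112 0.1717] [3.1396 0.0031 3.1218] F [-0.3195  0.2575 -2.1349] w 0.0198 ff 30.0
turn [0.02 0.03 0.01] shift [ 0.05 -0.05  0.63]
[-0.321  -0.3385 -2.6185]
```

Call:
carry_out(
  deltas=[
    {"dx": 0, "dy": 0, "dz": 0.15, "wx": 0.02, "wy": 0.03, "wz": 0.01, "gripper": 255},
    {"dx": 0, "dy": 0, "dz": 0.15, "wx": 0, "wy": 0, "wz": 0, "gripper": 255},
    {"dx": 0, "dy": 0, "dz": 0.1, "wx": 0, "wy": 0, "wz": 0, "gripper": 255},
    {"dx": 0, "dy": 0, "dz": 0.1, "wx": 0, "wy": 0, "wz": 0, "gripper": 255},
    {"dx": 0, "dy": 0, "dz": 0.1, "wx": 0, "wy": 0, "wz": 0, "gripper": 255},
    {"dx": 0, "dy": 0, "dz": 0, "wx": 0, "wy": 0, "wz": 0, "gripper": 255},
    {"dx": 0, "dy": 0, "dz": 0, "wx": 0, "wy": 0, "wz": 0, "gripper": 255},
  ],
)

```text
time: 38.83
tool_pos: [0.5125, 0.311, 0.1591]
ee_rot: [-3.14, -0.002, 3.121]
wrist_force: [-1.4, -0.4, 3.8]
width: 0.0201
finger_force: 30.0
```

Run:
```python
from h import *
st(); F=[]
for i in range(4): eyes.snapshot("wrist"); F.append(robot.get_obs()["wrist_force"])
print(np.mean(F,0)); st(); go(np.r_[w2(DR,-.063,-.102),.1591],toolR(DR[1]))
```

```text
t 38.8 [0.5125 0.311  0.1591] [-3.1402 -0.0022  3.1207] F [-1.3593 -0.4094  3.7991] w 0.0201 ff 30.0
[-2.1012 -0.5913  4.4645]
t 39.0 [0.5125 0.3109 0.1588] [-3.1403 -0.0023  3.1207] F [-2.3525 -0.7763  4.4151] w 0.0199 ff 30.0
turn [-0.01 -0.02  0.  ] shift [  0.02 -10.23  -0.02]
```

Force suggests about 7 mm of squeeze and position about 4.8 mm. I'll ease up 1 mm and start the slow pass at 30 mm/s.

Call:
carry_out(
  deltas=[
    {"dx": 0, "dy": 0, "dz": -0.06, "wx": 0, "wy": 0, "wz": 0, "gripper": 255},
    {"dx": 0, "dy": 0, "dz": 0, "wx": 0, "wy": 0, "wz": 0, "gripper": 255},
    {"dx": 0, "dy": 0, "dz": 0, "wx": 0, "wy": 0, "wz": 0, "gripper": 255},
    {"dx": 0, "dy": 0, "dz": 0, "wx": 0, "wy": 0, "wz": 0, "gripper": 255},
  ],
)

```text
time: 39.37
tool_pos: [0.5126, 0.311, 0.1595]
ee_rot: [-3.14, -0.002, 3.121]
wrist_force: [-1.6, -0.4, 4.6]
width: 0.0197
finger_force: 30.0
```

Run:
```python
from h import *
st(); F=[]
for i in range(5): eyes.snapshot("wrist"); F.append(robot.get_obs()["wrist_force"])
print(np.mean(F,0)); st()
```

```text
t 39.4 [0.5126 0.311  0.1595] [-3.1402 -0.0025  3.1207] F [-1.5844 -0.3756  4.615 ] w 0.0197 ff 30.0
[-1.5209 -0.1011  3.9399]
t 39.6 [0.5126 0.311  0.1595] [-3.1401 -0.0025  3.1207] F [-0.9546 -0.2227  3.7886] w 0.0197 ff 30.0
```

Call:
carry_out(
  deltas=[
    {"dx": 0, "dy": 0, "dz": -0.04, "wx": 0, "wy": 0, "wz": 0, "gripper": 255},
    {"dx": 0, "dy": 0, "dz": 0, "wx": 0, "wy": 0, "wz": 0, "gripper": 255},
    {"dx": 0, "dy": -0.06, "dz": 0, "wx": 0, "wy": 0, "wz": 0, "gripper": 255},
    {"dx": 0, "dy": -0.125, "dz": 0, "wx": 0, "wy": 0, "wz": 0, "gripper": 255},
    {"dx": 0, "dy": -0.125, "dz": 0, "wx": 0, "wy": 0, "wz": 0, "gripper": 255},
    {"dx": 0, "dy": -0.125, "dz": 0, "wx": 0, "wy": 0, "wz": 0, "gripper": 255},
    {"dx": 0, "dy": -0.125, "dz": 0, "wx": 0, "wy": 0, "wz": 0, "gripper": 255},
    {"dx": 0, "dy": -0.125, "dz": 0, "wx": 0, "wy": 0, "wz": 0, "gripper": 255},
    {"dx": 0, "dy": -0.125, "dz": 0, "wx": 0, "wy": 0, "wz": 0, "gripper": 255},
    {"dx": 0, "dy": -0.125, "dz": 0, "wx": 0, "wy": 0, "wz": 0, "gripper": 255},
    {"dx": 0, "dy": -0.125, "dz": 0, "wx": 0, "wy": 0, "wz": 0, "gripper": 255},
    {"dx": 0, "dy": -0.125, "dz": 0, "wx": 0, "wy": 0, "wz": 0, "gripper": 255},
  ],
)

```text
time: 40.62
tool_pos: [0.5121, 0.2869, 0.1604]
ee_rot: [-3.14, -0.003, 3.121]
wrist_force: [0.4, 3.3, 3.6]
width: 0.0196
finger_force: 30.0
```

Call:
carry_out(
  deltas=[
    {"dx": 0, "dy": -0.125, "dz": 0, "wx": 0, "wy": 0, "wz": 0, "gripper": 255},
    {"dx": 0, "dy": -0.125, "dz": 0, "wx": 0, "wy": 0, "wz": 0, "gripper": 255},
    {"dx": 0, "dy": -0.125, "dz": 0, "wx": 0, "wy": 0, "wz": 0, "gripper": 255},
    {"dx": 0, "dy": -0.125, "dz": 0, "wx": 0, "wy": 0, "wz": 0, "gripper": 255},
    {"dx": 0, "dy": -0.125, "dz": 0, "wx": 0, "wy": 0, "wz": 0, "gripper": 255},
    {"dx": 0, "dy": -0.125, "dz": 0, "wx": 0, "wy": 0, "wz": 0, "gripper": 255},
    {"dx": 0, "dy": -0.125, "dz": 0, "wx": 0, "wy": 0, "wz": 0, "gripper": 255},
    {"dx": 0, "dy": -0.125, "dz": 0, "wx": 0, "wy": 0, "wz": 0, "gripper": 255},
    {"dx": 0, "dy": -0.125, "dz": 0, "wx": 0, "wy": 0, "wz": 0, "gripper": 255},
    {"dx": 0, "dy": -0.125, "dz": 0, "wx": 0, "wy": 0, "wz": 0, "gripper": 255},
    {"dx": 0, "dy": -0.125, "dz": 0, "wx": 0, "wy": 0, "wz": 0, "gripper": 255},
    {"dx": 0, "dy": -0.125, "dz": 0, "wx": 0, "wy": 0, "wz": 0, "gripper": 255},
    {"dx": 0, "dy": -0.125, "dz": 0, "wx": 0, "wy": 0, "wz": 0, "gripper": 255},
    {"dx": 0, "dy": -0.125, "dz": 0, "wx": 0, "wy": 0, "wz": 0, "gripper": 255},
    {"dx": 0, "dy": -0.125, "dz": 0, "wx": 0, "wy": 0, "wz": 0, "gripper": 255},
    {"dx": 0, "dy": -0.125, "dz": 0, "wx": 0, "wy": 0, "wz": 0, "gripper": 255},
    {"dx": 0, "dy": -0.125, "dz": 0, "wx": 0, "wy": 0, "wz": 0, "gripper": 255},
    {"dx": 0, "dy": -0.125, "dz": 0, "wx": 0, "wy": 0, "wz": 0, "gripper": 255},
    {"dx": 0, "dy": -0.125, "dz": 0, "wx": 0, "wy": 0, "wz": 0, "gripper": 255},
    {"dx": 0, "dy": -0.125, "dz": 0, "wx": 0, "wy": 0, "wz": 0, "gripper": 255},
  ],
)

```text
time: 42.28
tool_pos: [0.5109, 0.2369, 0.1604]
ee_rot: [-3.14, -0.003, 3.121]
wrist_force: [0.5, 3.4, 4.6]
width: 0.0197
finger_force: 30.0
```

Call:
carry_out(
  deltas=[
    {"dx": 0, "dy": -0.125, "dz": -0.001, "wx": 0, "wy": 0, "wz": 0, "gripper": 255},
    {"dx": 0, "dy": -0.125, "dz": -0.001, "wx": 0, "wy": 0, "wz": 0, "gripper": 255},
    {"dx": 0, "dy": -0.125, "dz": -0.001, "wx": 0, "wy": 0, "wz": 0, "gripper": 255},
    {"dx": 0, "dy": -0.125, "dz": -0.001, "wx": 0, "wy": 0, "wz": 0, "gripper": 255},
    {"dx": 0, "dy": -0.125, "dz": -0.001, "wx": 0, "wy": 0, "wz": 0, "gripper": 255},
    {"dx": 0, "dy": -0.125, "dz": -0.001, "wx": 0, "wy": 0, "wz": 0, "gripper": 255},
    {"dx": 0, "dy": -0.125, "dz": -0.001, "wx": 0, "wy": 0, "wz": 0, "gripper": 255},
    {"dx": 0, "dy": -0.125, "dz": -0.001, "wx": 0, "wy": 0, "wz": 0, "gripper": 255},
    {"dx": 0, "dy": -0.125, "dz": -0.001, "wx": 0, "wy": 0, "wz": 0, "gripper": 255},
    {"dx": 0, "dy": -0.125, "dz": -0.001, "wx": 0, "wy": 0, "wz": 0, "gripper": 255},
    {"dx": 0, "dy": -0.125, "dz": 0, "wx": 0, "wy": 0, "wz": 0, "gripper": 255},
    {"dx": 0, "dy": -0.125, "dz": 0, "wx": 0, "wy": 0, "wz": 0, "gripper": 255},
    {"dx": 0, "dy": -0.125, "dz": 0, "wx": 0, "wy": 0, "wz": 0, "gripper": 255},
    {"dx": 0, "dy": -0.125, "dz": 0, "wx": 0, "wy": 0, "wz": 0, "gripper": 255},
    {"dx": 0, "dy": -0.125, "dz": 0, "wx": 0, "wy": 0, "wz": 0, "gripper": 255},
    {"dx": 0, "dy": -0.125, "dz": 0, "wx": 0, "wy": 0, "wz": 0, "gripper": 255},
    {"dx": 0, "dy": -0.125, "dz": 0, "wx": 0, "wy": 0, "wz": 0, "gripper": 255},
    {"dx": 0, "dy": -0.125, "dz": 0, "wx": 0, "wy": 0, "wz": 0, "gripper": 255},
    {"dx": 0, "dy": -0.125, "dz": 0, "wx": 0, "wy": 0, "wz": 0, "gripper": 255},
    {"dx": 0, "dy": -0.125, "dz": 0, "wx": 0, "wy": 0, "wz": 0, "gripper": 255},
  ],
)

```text
time: 43.95
tool_pos: [0.5098, 0.1869, 0.1606]
ee_rot: [-3.14, -0.003, 3.121]
wrist_force: [0.6, 3.8, 3.1]
width: 0.0202
finger_force: 30.0
```

Call:
carry_out(
  deltas=[
    {"dx": 0, "dy": -0.125, "dz": 0, "wx": 0, "wy": 0, "wz": 0, "gripper": 255},
    {"dx": 0, "dy": -0.125, "dz": 0, "wx": 0, "wy": 0, "wz": 0, "gripper": 255},
    {"dx": 0, "dy": -0.125, "dz": 0, "wx": 0, "wy": 0, "wz": 0, "gripper": 255},
    {"dx": 0, "dy": -0.125, "dz": 0, "wx": 0, "wy": 0, "wz": 0, "gripper": 255},
    {"dx": 0, "dy": -0.125, "dz": 0, "wx": 0, "wy": 0, "wz": 0, "gripper": 255},
    {"dx": 0, "dy": -0.125, "dz": 0, "wx": 0, "wy": 0, "wz": 0, "gripper": 255},
    {"dx": 0, "dy": -0.125, "dz": 0, "wx": 0, "wy": 0, "wz": 0, "gripper": 255},
    {"dx": 0, "dy": -0.125, "dz": 0, "wx": 0, "wy": 0, "wz": 0, "gripper": 255},
    {"dx": 0, "dy": -0.125, "dz": 0, "wx": 0, "wy": 0, "wz": 0, "gripper": 255},
    {"dx": 0, "dy": -0.125, "dz": 0, "wx": 0, "wy": 0, "wz": 0, "gripper": 255},
    {"dx": 0, "dy": -0.125, "dz": 0, "wx": 0, "wy": 0, "wz": 0, "gripper": 255},
    {"dx": 0, "dy": -0.125, "dz": 0, "wx": 0, "wy": 0, "wz": 0, "gripper": 255},
    {"dx": 0, "dy": -0.125, "dz": 0, "wx": 0, "wy": 0, "wz": 0, "gripper": 255},
    {"dx": 0, "dy": -0.125, "dz": 0, "wx": 0, "wy": 0, "wz": 0, "gripper": 255},
    {"dx": 0, "dy": -0.125, "dz": 0, "wx": 0, "wy": 0, "wz": 0, "gripper": 255},
    {"dx": 0, "dy": -0.125, "dz": 0, "wx": 0, "wy": 0, "wz": 0, "gripper": 255},
    {"dx": 0, "dy": -0.125, "dz": 0, "wx": 0, "wy": 0, "wz": 0, "gripper": 255},
    {"dx": 0, "dy": -0.125, "dz": 0, "wx": 0, "wy": 0, "wz": 0, "gripper": 255},
    {"dx": 0, "dy": -0.125, "dz": 0, "wx": 0, "wy": 0, "wz": 0, "gripper": 255},
    {"dx": 0, "dy": -0.125, "dz": 0, "wx": 0, "wy": 0, "wz": 0, "gripper": 255},
  ],
)

```text
time: 45.62
tool_pos: [0.5088, 0.137, 0.1607]
ee_rot: [-3.14, -0.003, 3.121]
wrist_force: [-0.5, 2.9, 3.4]
width: 0.02
finger_force: 30.0
```

Call:
carry_out(
  deltas=[
    {"dx": 0, "dy": -0.125, "dz": 0, "wx": 0, "wy": 0, "wz": 0, "gripper": 255},
    {"dx": 0, "dy": -0.125, "dz": 0, "wx": 0, "wy": 0, "wz": 0, "gripper": 255},
    {"dx": 0, "dy": -0.125, "dz": 0, "wx": 0, "wy": 0, "wz": 0, "gripper": 255},
    {"dx": 0, "dy": -0.125, "dz": 0, "wx": 0, "wy": 0, "wz": 0, "gripper": 255},
    {"dx": 0, "dy": -0.125, "dz": 0, "wx": 0, "wy": 0, "wz": 0, "gripper": 255},
    {"dx": 0, "dy": -0.125, "dz": 0, "wx": 0, "wy": 0, "wz": 0, "gripper": 255},
    {"dx": 0, "dy": -0.125, "dz": 0, "wx": 0, "wy": 0, "wz": 0, "gripper": 255},
    {"dx": 0, "dy": -0.125, "dz": 0, "wx": 0, "wy": 0, "wz": 0, "gripper": 255},
    {"dx": 0, "dy": -0.125, "dz": 0, "wx": 0, "wy": 0, "wz": 0, "gripper": 255},
    {"dx": 0, "dy": -0.125, "dz": 0, "wx": 0, "wy": 0, "wz": 0, "gripper": 255},
    {"dx": 0, "dy": -0.125, "dz": 0, "wx": 0, "wy": 0, "wz": 0, "gripper": 255},
    {"dx": 0, "dy": -0.125, "dz": 0, "wx": 0, "wy": 0, "wz": 0, "gripper": 255},
    {"dx": 0, "dy": -0.125, "dz": 0, "wx": 0, "wy": 0, "wz": 0, "gripper": 255},
    {"dx": 0, "dy": -0.125, "dz": 0, "wx": 0, "wy": 0, "wz": 0, "gripper": 255},
    {"dx": 0, "dy": 0, "dz": 0, "wx": 0, "wy": 0, "wz": 0, "gripper": 255},
    {"dx": 0, "dy": 0, "dz": 0, "wx": 0, "wy": 0, "wz": 0, "gripper": 255},
  ],
)

```text
time: 46.95
tool_pos: [0.5081, 0.1017, 0.1608]
ee_rot: [-3.139, -0.003, 3.12]
wrist_force: [0.6, 1.6, 2.8]
width: 0.0202
finger_force: 30.0
```

Call:
carry_out(
  deltas=[
    {"dx": 0, "dy": 0, "dz": -0.3, "wx": 0, "wy": 0, "wz": 0, "gripper": 255},
    {"dx": 0, "dy": 0, "dz": -0.6, "wx": 0, "wy": 0, "wz": 0, "gripper": 255},
    {"dx": 0, "dy": 0, "dz": -0.9, "wx": 0, "wy": 0, "wz": 0, "gripper": 255},
    {"dx": 0, "dy": 0, "dz": -0.9, "wx": 0, "wy": 0, "wz": 0, "gripper": 255},
    {"dx": 0, "dy": 0, "dz": -0.9, "wx": 0, "wy": 0, "wz": 0, "gripper": 255},
    {"dx": 0, "dy": 0, "dz": -0.9, "wx": 0, "wy": 0, "wz": 0, "gripper": 255},
    {"dx": 0, "dy": 0, "dz": 0, "wx": 0, "wy": 0, "wz": 0, "gripper": 255},
    {"dx": 0, "dy": 0, "dz": 0, "wx": 0, "wy": 0, "wz": 0, "gripper": 255},
  ],
)

```text
time: 47.62
tool_pos: [0.5083, 0.102, 0.2513]
ee_rot: [-3.139, -0.002, 3.12]
wrist_force: [0.3, 0.5, -3.2]
width: 0.0197
finger_force: 30.0
```

Run:
```python
from h import *
st(); go([.450,-.144,.23],toolR(-.178))
```

```text
t 47.6 [0.5083 0.102  0.2513] [-3.139  -0.0022  3.1203] F [ 0.324   0.497  -3.2344] w 0.0197 ff 30.0
turn [-0.02 -0.02  1.31] shift [  0.69 -12.62   1.06]
```

Call:
carry_out(
  deltas=[
    {"dx": 0, "dy": 0, "dz": 0, "wx": -0.01, "wy": -0.01, "wz": 0.65, "gripper": 255},
    {"dx": 0, "dy": 0, "dz": 0, "wx": -0.01, "wy": -0.01, "wz": 0.66, "gripper": 255},
    {"dx": 0.05, "dy": -0.97, "dz": 0, "wx": 0, "wy": 0, "wz": 0, "gripper": 255},
    {"dx": 0.05, "dy": -0.97, "dz": 0, "wx": 0, "wy": 0, "wz": 0, "gripper": 255},
    {"dx": 0.05, "dy": -0.97, "dz": 0, "wx": 0, "wy": 0, "wz": 0, "gripper": 255},
    {"dx": 0.05, "dy": -0.97, "dz": 0, "wx": 0, "wy": 0, "wz": 0, "gripper": 255},
    {"dx": 0.05, "dy": -0.97, "dz": 0, "wx": 0, "wy": 0, "wz": 0, "gripper": 255},
    {"dx": 0.05, "dy": -0.97, "dz": 0, "wx": 0, "wy": 0, "wz": 0, "gripper": 255},
    {"dx": 0.05, "dy": -0.97, "dz": 0, "wx": 0, "wy": 0, "wz": 0, "gripper": 255},
    {"dx": 0.05, "dy": -0.97, "dz": 0, "wx": 0, "wy": 0, "wz": 0, "gripper": 255},
    {"dx": 0.05, "dy": -0.97, "dz": 0, "wx": 0, "wy": 0, "wz": 0, "gripper": 255},
    {"dx": 0.06, "dy": -0.97, "dz": 0, "wx": 0, "wy": 0, "wz": 0, "gripper": 255},
    {"dx": 0.06, "dy": -0.97, "dz": 0, "wx": 0, "wy": 0, "wz": 0, "gripper": 255},
    {"dx": 0.06, "dy": -0.97, "dz": 0, "wx": 0, "wy": 0, "wz": 0, "gripper": 255},
    {"dx": 0.06, "dy": -0.97, "dz": 0, "wx": 0, "wy": 0, "wz": 0, "gripper": 255},
    {"dx": 0, "dy": 0, "dz": 0, "wx": 0, "wy": 0, "wz": 0, "gripper": 255},
    {"dx": 0, "dy": 0, "dz": 0, "wx": 0, "wy": 0, "wz": 0, "gripper": 255},
    {"dx": 0, "dy": 0, "dz": 0, "wx": 0, "wy": 0, "wz": 0, "gripper": 255},
  ],
)

```text
time: 49.12
tool_pos: [0.4495, -0.1428, 0.2493]
ee_rot: [3.14, -0.003, 2.963]
wrist_force: [0.1, -0.0, -2.7]
width: 0.02
finger_force: 30.0
```

Run:
```python
from h import *
st(); go([.450,-.1435,.1486],toolR(-.178))
```

```text
t 49.1 [ 0.4495 -0.1428  0.2493] [ 3.1399 -0.0032  2.9633] F [ 0.1285 -0.006  -2.6837] w 0.0200 ff 30.0
turn [ 0.01 -0.03 -0.  ] shift [-0.03 -0.03  5.03]
```

Call:
carry_out(
  deltas=[
    {"dx": -0.03, "dy": -0.03, "dz": 0.7, "wx": 0.01, "wy": -0.03, "wz": 0, "gripper": 255},
    {"dx": 0, "dy": 0, "dz": 0.8, "wx": 0, "wy": 0, "wz": 0, "gripper": 255},
    {"dx": 0, "dy": 0, "dz": 0.8, "wx": 0, "wy": 0, "wz": 0, "gripper": 255},
    {"dx": 0, "dy": 0, "dz": 0.8, "wx": 0, "wy": 0, "wz": 0, "gripper": 255},
    {"dx": 0, "dy": 0, "dz": 0.8, "wx": 0, "wy": 0, "wz": 0, "gripper": 255},
    {"dx": 0, "dy": 0, "dz": 0.7, "wx": 0, "wy": 0, "wz": 0, "gripper": 255},
    {"dx": 0, "dy": 0, "dz": 0.35, "wx": 0, "wy": 0, "wz": 0, "gripper": 255},
    {"dx": 0, "dy": 0, "dz": 0, "wx": 0, "wy": 0, "wz": 0, "gripper": 255},
    {"dx": 0, "dy": 0, "dz": 0, "wx": 0, "wy": 0, "wz": 0, "gripper": 255},
    {"dx": 0, "dy": 0, "dz": 0, "wx": 0, "wy": 0, "wz": 0, "gripper": 255},
  ],
)

```text
time: 49.95
tool_pos: [0.4514, -0.1441, 0.1527]
ee_rot: [-3.14, 0.005, 2.964]
wrist_force: [0.5, -0.1, -2.1]
width: 0.0193
finger_force: 30.0
```

Now down to the mat (touch expected at 0.1466).

Call:
carry_out(
  deltas=[
    {"dx": 0.05, "dy": 0, "dz": 0.15, "wx": 0, "wy": 0.03, "wz": 0, "gripper": 255},
    {"dx": 0, "dy": 0, "dz": 0.1, "wx": 0, "wy": 0, "wz": 0, "gripper": 255},
    {"dx": 0, "dy": 0, "dz": 0.05, "wx": 0, "wy": 0, "wz": 0, "gripper": 255},
    {"dx": 0, "dy": 0, "dz": 0, "wx": 0, "wy": 0, "wz": 0, "gripper": 255},
    {"dx": 0, "dy": 0, "dz": 0, "wx": 0, "wy": 0, "wz": 0, "gripper": 255},
    {"dx": 0, "dy": 0, "dz": 0, "wx": 0, "wy": 0, "wz": 0, "gripper": 255},
  ],
)

```text
time: 50.45
tool_pos: [0.4501, -0.1441, 0.1464]
ee_rot: [-3.141, 0.001, 2.963]
wrist_force: [-0.2, 1.1, 1.6]
width: 0.02
finger_force: 30.0
```

Run:
```python
from h import *
st()
```

```text
t 50.5 [ 0.4501 -0.1441  0.1464] [-3.1407  0.0006  2.9634] F [-0.1601  1.1139  1.619 ] w 0.0200 ff 30.0
```

On the mat. Release, rise and retreat, then take a last look.

Call:
carry_out(
  deltas=[
    {"dx": 0, "dy": 0, "dz": 0, "wx": 0, "wy": 0, "wz": 0, "gripper": 110},
    {"dx": 0, "dy": 0, "dz": 0, "wx": 0, "wy": 0, "wz": 0, "gripper": 110},
    {"dx": 0, "dy": 0, "dz": 0, "wx": 0, "wy": 0, "wz": 0, "gripper": 110},
    {"dx": 0, "dy": 0, "dz": 0, "wx": 0, "wy": 0, "wz": 0, "gripper": 110},
    {"dx": 0, "dy": 0, "dz": 0, "wx": 0, "wy": 0, "wz": 0, "gripper": 110},
    {"dx": 0, "dy": 0, "dz": -0.4, "wx": 0, "wy": 0, "wz": 0, "gripper": 110},
    {"dx": 0, "dy": 0, "dz": -0.9, "wx": 0, "wy": 0, "wz": 0, "gripper": 110},
    {"dx": 0, "dy": 0, "dz": -0.9, "wx": 0, "wy": 0, "wz": 0, "gripper": 110},
    {"dx": 0, "dy": 0, "dz": -0.9, "wx": 0, "wy": 0, "wz": 0, "gripper": 110},
    {"dx": 0, "dy": 0, "dz": -0.9, "wx": 0, "wy": 0, "wz": 0, "gripper": 110},
    {"dx": 0, "dy": 0, "dz": -0.9, "wx": 0, "wy": 0, "wz": 0, "gripper": 110},
    {"dx": 0, "dy": 0, "dz": -0.9, "wx": 0, "wy": 0, "wz": 0, "gripper": 110},
    {"dx": 0, "dy": 0, "dz": -0.9, "wx": 0, "wy": 0, "wz": 0, "gripper": 110},
    {"dx": 0, "dy": 0, "dz": -0.9, "wx": 0, "wy": 0, "wz": 0, "gripper": 110},
    {"dx": 0, "dy": 0, "dz": 0, "wx": 0, "wy": 0, "wz": 0, "gripper": 110},
    {"dx": 0, "dy": 0, "dz": 0, "wx": 0, "wy": 0, "wz": 0, "gripper": 110},
  ],
)

```text
time: 51.78
tool_pos: [0.4502, -0.1441, 0.299]
ee_rot: [-3.14, 0.003, 2.963]
wrist_force: [-0.4, 0.2, -0.9]
width: 0.0534
finger_force: 0.0
```

Run:
```python
from h import *
st(); C=eyes.get_calibration("wrist"); w=eyes.snapshot("wrist")[:,:,::-1]; cv2.imwrite("pics/w10.png",w)
c=eyes.snapshot("scene")[:,:,::-1]; s=eyes.snapshot("side")[:,:,::-1]
g=lambda a,w_,h_:cv2.resize(np.clip(a*1.6,0,255).astype(np.uint8),(w_,h_),interpolation=cv2.INTER_CUBIC)
cv2.imwrite("pics/m10.png",np.vstack([g(w[:290],512,290),np.hstack([g(s[190:355,220:400],256,264),g(c[200:340,80:240],256,264)])]))
h=cv2.cvtColor(w,cv2.COLOR_BGR2HSV); v=h[...,2]
t=((h[...,0]>100)&(h[...,0]<130)&(h[...,1]>150)&(v>115)).astype(np.uint8); t=cv2.morphologyEx(t,cv2.MORPH_OPEN,np.ones((3,3)))
q=max(cv2.findContours(t,0,2)[0],key=cv2.contourArea).reshape(-1,2).astype(float)
W=np.array([onz(C,a,b,.083,True)[:2] for a,b in q],np.float32)*1000; print(cv2.minAreaRect(W))
```

```text
t 51.8 [ 0.4502 -0.1441  0.299 ] [-3.1401  0.0025  2.9635] F [-0.4355  0.2319 -0.8597] w 0.0534 ff 0.0
((451.4125671386719, -144.1160430908203), (14.830849647521973, 63.97079849243164), 79.81358337402344)
```

View pics/m10.png

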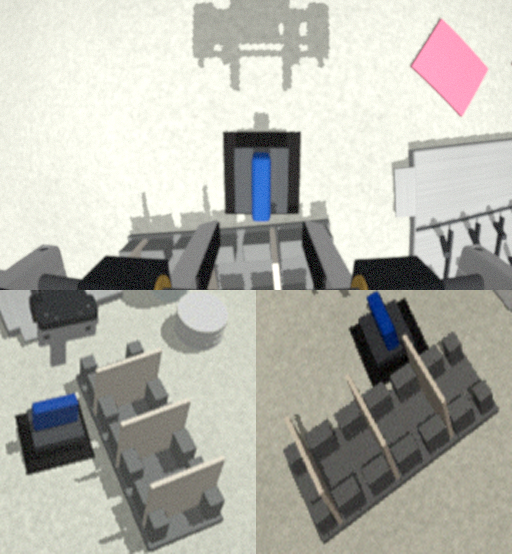

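The three plates stand upright in their own slots. The wiper stands on the middle of the mat, at (0.451, -0.144) against a mat centre of (0.450, -0.144). Handing in.

```bash
python3 -c "
from bench import robot
print(robot.close_job())"
```

```text
the job is handed in; nothing more can be done
None
```

Handed in at about 52 s: the three plates present are seated upright in their own rack slots, the strip was wiped in one slow pass (about 30 mm/s) and the wiper stands on the middle of its mat; the sole's squeeze was not read directly, with height putting it near 3 mm and wrist force near 5–7 mm, the top of the good range.

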